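# Put the receiver packs on the charging turntable

### The arm

A 7-joint arm with a two-finger parallel gripper is mounted at the origin on the work surface. World frame = base frame: x ahead of the robot, y to its left, z up, the work surface at z = 0. Lengths are in m, angles in rad, forces in N, time in s.
With the tool pointing down it reaches from about 0.35 to 0.775 m from the base axis. Payload 3.1 kg.
Tool frame: the origin (TCP) lies midway between the tips of the shut fingers; the grasp point (between the pads) lies 19 mm behind it; z points along the fingers, y is the direction in which the jaws open and shut (so a half turn about z gives the same grasp; the last joint's range is limited). The gripper opens to 85 mm and grips with 20 to 120 N. Pads are 22 mm wide; open, the fingers measure 114 mm over their backs; the gripper's body (76 mm by 85 mm) begins 54 mm behind the grasp point. The pads swing forward as they close: fully open they stand 13 mm farther back than shut.
Start: joints at [-1.283, 0.311, 0.014, 1.512, -0.004, 1.319, -0.027], TCP at [0.178, 0.52, 0.231] pointing down, gripper open.
Joint ranges: [-2.7, 2.7], [-0.3, 1.91], [-1.27, 1.3], [0.12, 2.57], [-1.44, 4.58], [0.2, 2.03], [-3.05, 3.05]. Speed limits (rad/s): [2.79, 2.79, 3.14, 3.14, 3.14, 3.14, 3.14].

### API

Orientations are given as a rotation vector (axis times angle).
In Python, from plant import * gives the robot as it stands.
- The arm moves only by the tool send_rows, never from a script. Its argument "commands" is a list of rows, each a list of 6 numbers: the shift along the world's x, y, z in m, then the turn, a rotation vector about the world's x, y, z in rad. In form: [[tx, ty, tz, wx, wy, wz], ...]. A call has 1 to 5 rows; each row shifts and turns the pose as measured when the row begins; what a row does not reach is not made up. A row lasts 1/10 s, in which the tool goes at most 50 mm and 8.59 degrees, less where a joint would pass 70% of its speed; a pose out of reach is approached as far as the arm can. A call with a gripper value outside its range is refused whole. "jaw" is the opening in per cent of the stroke, from 0 (shut) to 100 (fully open), set as the call begins (left out, the last holds). The fingers move at their own pace and stop on an object; "squeeze" is the grip in N (left out, the last holds). Time passes only in rows, so rows that do not move let the fingers close. It gives the time, the measured TCP pose, the force and the opening at its end, in the units of the state.
- sense(): the state, without advancing time (a new reading comes with each control period).
- camera(name): name is "scene" or "side" or "wrist"; returns (picture, depth): 400x640x3 uint8, blue, green, red; 400x640 float32, m along the optical axis (not along the pixel's ray), 0 where there is no reading.
- calibration(name): a dict with "mtx" (3x3 intrinsics, pixels), "origin" and "attitude" of the camera in the world; the wrist camera has in their place "hand_eye" (4x4, takes a point from camera to tool coordinates, whose origin is the TCP and whose axes are the flange's). Camera axes: x right, y down, z forward; pixel columns grow to the right and rows downward; lengths in m; the calibration is good to about 2 mm. A picture is of the moment at which its call begins: read the wrist's pose just before it. calibration takes no time and is no camera call.
- finish_job(): hands the job in, once; it reports no verdict.
The state is a dict: "clock": time; "joint_pos": joint angles; "dq": joint speeds; "joint_efforts": joint torques, N m; "eef_pos": TCP position; "tool_rot": TCP orientation; "contact_force": force on the tool from outside, world axes, zero at the start; "torque": the same for the moment, N m; "grip_width": finger opening in m.
Only numpy, scipy, OpenCV 4.12 (cv2) and the standard library are available. Lean on these libraries where they do the work, as an engineer would, in place of code of your own. Each camera call takes 0.05 s, during which the arm holds its last target. There are 200 camera calls.

### The job

Put all the receiver battery packs that lie on the bench on charge. Pull up and twist the plunger so that it stays out, swing the turntable by its post all the way to the loading stop and twist the plunger back so that it locks there; set each pack fully home in a cradle of its own, holding the packs gently (a grip of more than 30 N ruins them); then pull and twist the plunger out again, swing the turntable all the way back to the charger and relock it, without disturbing the can and the loose wheel nearby.

Things in the scene. Friction and masses are not known exactly. Their poses are not given: they have to be found in the camera images.
- stand: fixed charging stand: round dark base plate 300 mm across and 12 mm thick, a grey charger box (170 x 75 mm, top 92 mm above the bench) on its +y side with its centre 225 mm from the origin, and the plunger bracket. Origin on the turntable's axis at bench height. The plunger's axis is vertical at (92, 92) mm in this frame; its bracket reaches outward to 183 mm from the turntable's axis and is 85 mm high there. The stand is not to be moved.
- turntable (a joint): angle of the turntable about the vertical axis, counter-clockwise seen from above, between two stops: 0 rad = charging position (cradles beside the charger, where it is at the start), 1.571 rad = loading position. Aluminium disc 290 mm across with its top 40 mm above the bench. When the plunger is out it turns with light friction (about 0.12 N m) and stays where it is left. The plunger's hole lines up when the turntable is against either stop.
- turntable_top (a point): point on the turntable's axis at its top face (40 mm above the bench); its axes turn with the turntable and equal the stand's axes at joint angle 0.
- post_grip (a point): grip point on the turntable's post: upright round steel post, 18 mm across, fixed to the turntable 95 mm from its axis (at (0, -95) mm in turntable_top's frame). The post stands 75 mm above the turntable; this point is 15 mm below its top, 100 mm above the bench.
- stem (a joint): height (m) by which the spring plunger is pulled up: 0 = down, its 9 mm pin 9 mm deep in a hole of the turntable (locked); the pin leaves the hole at 0.009; resting held-out it reads 0.010; upper stop 0.016. A spring pulls it down with 4.5 N at 0 and 7 N at the top. If let go between holes the pin rests on the disc and snaps into the hole when the turntable reaches the stop.
- knob (a joint): twist (rad) of the plunger's knob about the vertical, counter-clockwise seen from above: 0 = cross pin in line with the collar's slot, so the plunger can go down; stop at 1.40. It can be twisted only when pulled up by at least 0.010. From about 0.5 rad on, the cross pin rests on the collar and holds the plunger out (fully twisted is best); it stays when let go. Twisted back to below about 0.15 rad it drops.
- knob_grip (a point): grip point of the plunger's black knob, on its axis: a flat upright bar 42 mm long, 12 mm thick, 24 mm high, long along this point's x axis (grip it across its thickness, along y). The bar's top is 10 mm above this point and its underside 14 mm below; the collar's top is 27 mm below it when the plunger is down. The point is 124 mm above the bench when down and rises with the knob. At twist 0 the bar points straight out from the turntable's axis.
- cradle0 (a point): centre of a cradle's floor (one end of the row of three), on the turntable's top face, at (-56, 25) mm in turntable_top's frame. The cradle is an opening 76 mm long (along this point's y axis) by 35 mm wide (along x) between 14 mm high end bars and corner fins; the fins are 15 mm long, so along the middle 46 mm of the length there is nothing beside the pack and fingers can go down to the disc. Neighbouring cradles are 56 mm apart.
- cradle1 (a point): centre of a cradle's floor (the middle one), on the turntable's top face, at (0, 25) mm in turntable_top's frame. The cradle is an opening 76 mm long (along this point's y axis) by 35 mm wide (along x) between 14 mm high end bars and corner fins; the fins are 15 mm long, so along the middle 46 mm of the length there is nothing beside the pack and fingers can go down to the disc. Neighbouring cradles are 56 mm apart.
- cradle2 (a point): centre of a cradle's floor (the other end of the row), on the turntable's top face, at (56, 25) mm in turntable_top's frame. The cradle is an opening 76 mm long (along this point's y axis) by 35 mm wide (along x) between 14 mm high end bars and corner fins; the fins are 15 mm long, so along the middle 46 mm of the length there is nothing beside the pack and fingers can go down to the disc. Neighbouring cradles are 56 mm apart.
- pack0: square-section receiver battery pack, 70 mm long (its x axis) by 30 x 30 mm, dark, about 100 g, lying on the bench; origin at its centre. Either way round and any long face up will do. Two or three of the three packs are present (None: absent). Do not grip it with more than 30 N a finger (nor press on it with more than 60 N).
- pack1: square-section receiver battery pack, 70 mm long (its x axis) by 30 x 30 mm, dark, about 100 g, lying on the bench; origin at its centre. Either way round and any long face up will do. Two or three of the three packs are present (None: absent). Do not grip it with more than 30 N a finger (nor press on it with more than 60 N).
- pack2: square-section receiver battery pack, 70 mm long (its x axis) by 30 x 30 mm, dark, about 100 g, lying on the bench; origin at its centre. Either way round and any long face up will do. Two or three of the three packs are present (None: absent). Do not grip it with more than 30 N a finger (nor press on it with more than 60 N).
- wheel: loose model-car wheel, 66 mm across and 26 mm thick, lying flat; origin at the centre of its underside. A bystander.
- can: bare metal can, 52 mm across, 150 mm tall, upright; origin at the centre of its underside. A bystander.
Things that resemble listed ones, but are neither listed nor needed, are in the scene too. What is shaped like the pack2 but white is not meant. What is shaped like the pack0 but brown is not meant.

How it is judged:
By the outcome, as a careful person would: the job done as asked, in the order asked, and still so for the second after the job is handed in, with the robot touching nothing.
Of pack0, pack1, pack2 only 2 to 3 are there at a start; the rules pass over those that are not, and their reading is None.
At some moment in a run one of pack0, pack1, pack2 may be knocked a few centimetres aside while the robot is not near it.
Once in a run the grip may slacken for a moment while it holds something.
It also fails if it takes over 210 s, if anything falls off the work surface, if the arm or the gripper's body presses on something with over 40 N, if the wrist force passes 120 N, or if a joint passes its speed limit or range.

## Working session

There is one attempt and no reset: what is moved stays moved. The work goes in short steps, Python scripts to look and compute and a tool call to move; the robot and the scene stay as the last step left them, time stands still between calls to the robot, and variables do not carry over. Pictures are saved under pics/ and viewed, about 12 in all and at most 16, crops included, and the job is handed in when it is done.

Besides the shell and the picture viewer there is one more tool, called as name([rows], argument=value, ...), one row to a line, values as JSON. send_rows: Moves the arm, as the interface text tells. Its arguments: {"type":"object","properties":{"commands":{"type":"array"},"jaw":{"type":"number"},"squeeze":{"type":"number"}},"required":["commands"]}

```bash
ls; mkdir -p pics
python3 - <<'E'
from plant import *
import cv2,numpy as np
s=sense();print(s)
for n in("scene","side","wrist"):
    c=calibration(n);print(n,c)
    im,d=camera(n);cv2.imwrite(f"pics/{n}0.png",im);np.save(f"pics/{n}0.npy",d)
a=cv2.imread("pics/scene0.png");b=cv2.imread("pics/side0.png")
E
```

```text
pics
{'clock': 0.0, 'joint_pos': array([-1.28266711,  0.31172788,  0.01400341,  1.51304639, -0.00440299,
        1.3191792 , -0.02720763]), 'dq': array([-0.00183784, -0.00158126,  0.00036024,  0.00054798, -0.00107688,
       -0.0010509 ,  0.00119657]), 'joint_efforts': array([-7.51419134e-05, -3.79924786e+01,  1.45936422e-01, -2.30584788e+01,
        1.22405411e-02,  1.38524055e-02, -2.79122688e-06]), 'eef_pos': array([0.17789568, 0.51967728, 0.23022418]), 'tool_rot': array([-0.51561261, -3.09869831,  0.00363178]), 'contact_force': array([ 0.3480845 , -1.15740268, -0.81024292]), 'torque': array([ 0.02973496, -0.01511631, -0.02529026]), 'grip_width': 0.08562319538053303}
scene {'mtx': array([[442.93937464,   0.        , 323.26759548],
       [  0.        , 442.93937464, 201.55852029],
       [  0.        ,   0.        ,   1.        ]]), 'origin': array([1.37260313, 0.43656288, 1.12699678]), 'attitude': array([-1.18956828, -2.31318184,  1.02207063])}
side {'mtx': array([[483.28144404,   0.        , 322.92465747],
       [  0.        , 483.28144404, 196.84154862],
       [  0.        ,   0.        ,   1.        ]]), 'origin': array([-0.01566816, -1.07943745,  1.05358906]), 'attitude': array([-2.27714686,  0.59875231, -0.24837633])}
wrist {'mtx': array([[318.89721269,   0.        , 321.11225673],
       [  0.        , 318.89721269, 203.96018003],
       [  0.        ,   0.        ,   1.        ]]), 'hand_eye': array([[ 8.69916261e-04, -9.53371406e-01, -3.01798286e-01,
         7.70306756e-02],
       [ 9.99999620e-01,  8.45544611e-04,  2.11392440e-04,
         6.47796585e-04],
       [ 5.36484056e-05, -3.01798355e-01,  9.53371780e-01,
        -1.42411170e-01],
       [ 0.00000000e+00,  0.00000000e+00,  0.00000000e+00,
         1.00000000e+00]])}
```

View pics/scene0.png

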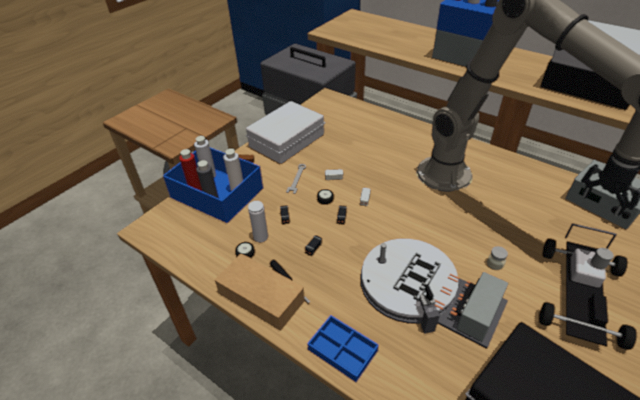

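View pics/side0.png

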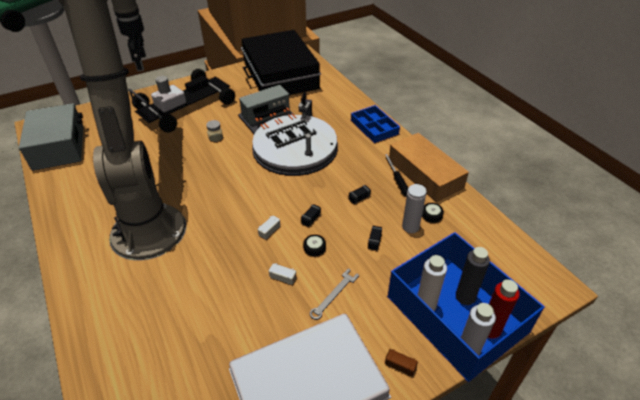

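Dark packs in the scene view are at (285,214), (342,214) and (314,245). The white look-alikes are at (334,174) and (365,195), and the brown one is at (246,157). The post is at (382,252) and the plunger at (427,300).

```bash
cat > h.py <<'E'
from plant import *
import cv2,numpy as np
from scipy.spatial.transform import Rotation as R
def pose(n,s=None):
    c=calibration(n)
    if n!="wrist": return c["mtx"],R.from_rotvec(c["attitude"]).as_matrix(),np.array(c["origin"])
    T=np.eye(4);T[:3,:3]=R.from_rotvec(s["tool_rot"]).as_matrix();T[:3,3]=s["eef_pos"]
    T=T@c["hand_eye"];return c["mtx"],T[:3,:3],T[:3,3]
def rays(P,uv):
    K,Rm,o=P;uv=np.atleast_2d(uv).astype(float)
    return (Rm@np.linalg.inv(K)@np.c_[uv,np.ones(len(uv))].T).T,o
def onplane(P,uv,z):
    d,o=rays(P,uv);return o+d*((z-o[2])/d[:,2])[:,None]
def cloud(P,depth):
    v,u=np.mgrid[:400,:640];d,o=rays(P,np.c_[u.ravel(),v.ravel()])
    return (o+d*depth.ravel()[:,None]).reshape(400,640,3)
def proj(P,X):
    K,Rm,o=P;q=(np.atleast_2d(X)-o)@Rm@K.T;return q[:,:2]/q[:,2:]
def axis_yaw(): # yaw of tool y (jaw direction) and x in world
    M=R.from_rotvec(sense()["tool_rot"]).as_matrix();return np.degrees(np.arctan2(M[1],M[0]))[:2],M[:,2]
E
python3 - <<'E'
from h import *
for n in("scene","side"):
    P=pose(n);im=cv2.imread(f"pics/{n}0.png");C=cloud(P,np.load(f"pics/{n}0.npy"))
    X,Y,Z=C[...,0],C[...,1],C[...,2]
    ws=(X>0.1)&(X<0.95)&(abs(Y)<0.8)
    hsv=cv2.cvtColor(im,cv2.COLOR_BGR2HSV)
    # dark blobs
    m=(ws&(hsv[...,2]<70)&(Z>0.008)&(Z<0.05)).astype(np.uint8)
    k,l,st,ce=cv2.connectedComponentsWithStats(m)
    print(n)
    for i in range(1,k):
        if 25<st[i,4]<900:
            q=l==i;zt=np.percentile(Z[q],85);t=q&(Z>zt-0.006)
            r=cv2.minAreaRect((C[t][:,:2]*1000).astype(np.float32))
            print(ce[i].round(),st[i,4],"mean",C[q].mean(0).round(3),"z",zt.round(3),"top rect",np.round(r[0],1),np.round(r[1],1),round(r[2],1))
    # disc: bright low saturation at z~0.04
    m=(ws&(hsv[...,2]>120)&(hsv[...,1]<60)&(abs(Z-0.04)<0.008)).astype(np.uint8)
    k,l,st,ce=cv2.connectedComponentsWithStats(m);i=1+np.argmax(st[1:,4])
    cn=max(cv2.findContours((l==i).astype(np.uint8),0,1)[0],key=cv2.contourArea)[:,0]
    h=onplane(P,cn,0.04)[:,:2];h=cv2.convexHull((h*1000).astype(np.float32))[:,0]
    print("disc",cv2.fitEllipse(h),cv2.minEnclosingCircle(h))
    # tall things z
    for lo,hi in((0.08,0.098),(0.1,0.12),(0.125,0.14),(0.14,0.155)):
        m=(ws&(Z>lo)&(Z<hi)).astype(np.uint8);k,l,st,ce=cv2.connectedComponentsWithStats(m)
        for i in range(1,k):
            if st[i,4]>8: print(lo,ce[i].round(),st[i,4],C[l==i].mean(0).round(3))
E
```

```text
scene
[325. 199.] 89 mean [ 0.412 -0.285  0.021] z 0.028 top rect [ 408.6 -288.1] [48.6 55.9] 37.2
[284. 211.] 58 mean [ 0.554 -0.361  0.031] z 0.033 top rect [ 554.  -361.2] [48.1 21.5] 39.8
[342. 211.] 62 mean [ 0.437 -0.192  0.03 ] z 0.033 top rect [ 436.6 -193.6] [44.7 24.8] 34.1
[285. 219.] 41 mean [ 0.579 -0.338  0.023] z 0.032 top rect [ 578.1 -337. ] [12.7 21.4] 36.5
[341. 220.] 48 mean [ 0.467 -0.176  0.022] z 0.03 top rect [ 465.8 -175.7] [13.6 21. ] 34.8
[313. 246.] 150 mean [ 0.622 -0.181  0.027] z 0.032 top rect [ 619.  -183.7] [57.7 27.3] 5.0
[547. 252.] 114 mean [0.219 0.451 0.034] z 0.047 top rect [206.9 451.2] [52.  25.1] 22.6
[250. 252.] 50 mean [ 0.759 -0.334  0.024] z 0.029 top rect [ 757.1 -335.5] [44.6 20.6] 12.0
[616. 269.] 130 mean [0.169 0.642 0.034] z 0.046 top rect [156.9 642.2] [56.6 21.9] 18.9
[424. 264.] 84 mean [0.495 0.157 0.042] z 0.044 top rect [494.8 157.7] [23.3 52.2] 0.7
[279. 268.] 133 mean [ 0.758 -0.214  0.024] z 0.027 top rect [ 759.4 -207.9] [97.6 18.7] 77.1
[417. 277.] 93 mean [0.551 0.159 0.042] z 0.044 top rect [551.6 158.8] [21.  53.3] 4.
[... 9528 characters left out ...]
  0.11 ]
0.1 [499. 312.] 98 [ 0.62  -0.75   0.111]
0.1 [321. 365.] 3823 [ 0.214 -0.657  0.101]
0.1 [473. 335.] 127 [ 0.53  -0.765  0.11 ]
0.1 [357. 340.] 21 [ 0.308 -0.646  0.101]
0.125 [161.  80.] 83 [0.234 0.576 0.134]
0.125 [303.  96.] 31 [0.635 0.226 0.132]
0.125 [415. 199.] 79 [ 0.66  -0.38   0.133]
0.125 [473. 272.] 89 [ 0.629 -0.647  0.133]
0.125 [431. 281.] 90 [ 0.527 -0.619  0.133]
0.125 [500. 306.] 103 [ 0.618 -0.747  0.133]
0.125 [475. 330.] 106 [ 0.53  -0.765  0.133]
0.14 [416. 191.] 218 [ 0.671 -0.37   0.149]
0.14 [474. 268.] 92 [ 0.63  -0.647  0.147]
0.14 [432. 277.] 90 [ 0.528 -0.619  0.148]
0.14 [502. 302.] 105 [ 0.619 -0.746  0.147]
0.14 [478. 327.] 98 [ 0.53  -0.767  0.148]
```

send_rows([
  [0.03,-0.02,0.02,0,0,-0.133],
  [0.03,-0.02,0.02,0,0,-0.133],
  [0.03,-0.02,0.02,0,0,-0.133],
  [0.03,-0.02,0,0,0,-0.133],
  [0.03,-0.02,0,0,0,-0.133],
])

```text
clock: 0.65
eef_pos: [0.3232, 0.4191, 0.2894]
tool_rot: [-1.505, -2.747, 0.007]
contact_force: [-0.2, -1.1, -0.3]
grip_width: 0.0852
```

send_rows([
  [0.03,-0.02,0,0,0,-0.133],
  [0.03,-0.02,0,0,0,-0.133],
  [0.03,-0.02,0,0,0,-0.133],
  [0.03,-0.02,0,0,0,-0.133],
  [0.03,-0.02,0,0,0,-0.133],
])

```text
clock: 1.15
eef_pos: [0.4779, 0.3141, 0.2888]
tool_rot: [-2.346, -2.072, 0.002]
contact_force: [-0.2, 0.2, -0.7]
grip_width: 0.0853
```

send_rows([
  [0.03,-0.02,0,0,0,-0.133],
  [0.03,-0.02,0,0,0,-0.133],
  [0.03,-0.02,0,0,0,-0.133],
  [0.03,-0.02,0,0,0,-0.133],
  [0.03,-0.02,0,0,0,-0.133],
])

```text
clock: 1.65
eef_pos: [0.6321, 0.2101, 0.2867]
tool_rot: [-2.908, -1.154, 0.002]
contact_force: [0.4, 0.3, 0.1]
grip_width: 0.0852
```

Run:
```python
from h import *
s=sense();print(s["eef_pos"],axis_yaw())
im,d=camera("wrist");cv2.imwrite("pics/w1.png",im);np.save("pics/w1.npy",d)
P=pose("wrist",s);C=cloud(P,d);X,Y,Z=[C[...,i] for i in range(3)]
hsv=cv2.cvtColor(im,cv2.COLOR_BGR2HSV)
def rect(m,t,n=30):
    k,l,st,ce=cv2.connectedComponentsWithStats(m.astype(np.uint8))
    for i in range(1,k):
        if st[i,4]>n:
            p=C[l==i];r=cv2.minAreaRect((p[:,:2]*1000).astype(np.float32));print(t,ce[i].round(),st[i,4],p.mean(0).round(4),np.round(r[0],1),np.round(r[1],1),round(r[2],1))
near=(d>0.1)
rect(near&(abs(Z-0.134)<0.005),"knobtop");rect(near&(abs(Z-0.115)<0.005),"post top");rect(near&(abs(Z-0.092)<0.004),"charger",500)
rect(near&(abs(Z-0.054)<0.004),"bars",60)
m=(near&(hsv[...,2]>120)&(hsv[...,1]<60)&(abs(Z-0.04)<0.006)).astype(np.uint8)
p=(C[m>0][:,:2]*1000).astype(np.float32);print(cv2.minEnclosingCircle(p))
```

```text
[0.63205063 0.21013451 0.28670165] (array([ 43.29053066, -46.7069026 ]), array([-0.00568501,  0.01139302, -0.99991894]))
knobtop [313. 166.] 547 [0.6411 0.2322 0.1331] [640.4 231.7] [42.2 12. ] 47.3
post top [85. 14.] 1336 [0.6001 0.466  0.1172] [597.9 464.7] [28.  63.2] 44.5
post top [383. 324.] 170 [0.5575 0.043  0.1139] [556.9  42.4] [15.9 17.2] 79.7
charger [165. 137.] 11305 [0.5491 0.3608 0.0916] [543.3 360.4] [169.8  74.8] 2.3
bars [148.  23.] 286 [0.6198 0.4541 0.0541] [618.6 454.2] [ 2.7 76.6] 80.3
bars [226.  88.] 100 [0.6256 0.3537 0.0543] [626.7 359.3] [73.9 19.1] 75.7
bars [26. 99.] 477 [0.4613 0.5111 0.0542] [452.6 514.3] [55.9 26.6] 17.4
bars [214. 163.] 1594 [0.5492 0.3124 0.0537] [545.3 313.2] [120.1  20.9] 2.4
bars [327. 182.] 65 [0.6253 0.1984 0.0535] [623.5 197. ] [ 8.6 18. ] 1.0
bars [610. 225.] 525 [ 0.8283 -0.096   0.054 ] [ 811.  -125.4] [155.5  72.3] 59.1
bars [282. 229.] 560 [0.5408 0.1973 0.0533] [542.5 193.5] [139.6  19.1] 2.6
bars [331. 257.] 629 [0.5557 0.1255 0.0531] [553.1 128.8] [155.6  19.8] 2.3
bars [112. 264.] 171 [0.3496 0.3271 0.0542] [345.  325.8] [47.2 21.7] 71.5
((624.6173095703125, 261.9979248046875), 304.46490478515625)
```

View pics/w1.png

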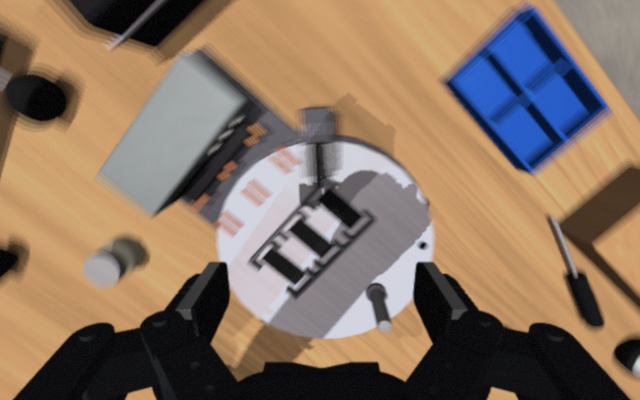

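The wrist view shows the knob at (313,166), yaw 47.3°, measuring 42×12 mm as specified, and the post at (383,324). The stand yaw is 2.3° and its axis is about (0.552, 0.136). The charger, knob and post positions agree to 2 mm, so I'm going to the knob.

send_rows([
  [0.008,0.021,-0.03,-0.0114,-0.0057,0.07],
  [0,0,-0.03,0,0,0],
  [0,0,-0.03,0,0,0],
  [0,0,-0.03,0,0,0],
  [0,0,0,0,0,0],
], squeeze=60)

```text
clock: 2.2
eef_pos: [0.6465, 0.2189, 0.1579]
tool_rot: [2.875, 1.231, -0.004]
contact_force: [-0.5, -0.0, -0.7]
grip_width: 0.0855
```

send_rows([
  [-0.006,0.0125,0,0,0,0.016],
  [0,0,0,0,0,0],
  [0,0,0,0,0,0],
])

```text
clock: 2.5
eef_pos: [0.641, 0.2337, 0.1611]
tool_rot: [2.863, 1.259, 0.002]
contact_force: [0.5, -0.6, 0.7]
grip_width: 0.0852
```

send_rows([
  [0,-0.002,-0.025,0,0,0],
  [0,0,-0.023,0,0,0],
  [0,0,0,0,0,0],
])

```text
clock: 2.8
eef_pos: [0.6448, 0.2341, 0.1193]
tool_rot: [2.861, 1.263, 0.023]
contact_force: [-0.3, 0.4, -1.1]
grip_width: 0.085
```

Run:
```python
from h import *
for i in range(2):
    s=sense();print(s["eef_pos"],axis_yaw()[0])
    im,d=camera("wrist")
cv2.imwrite("pics/w2.png",im)
P=pose("wrist",s);C=cloud(P,d);m=((abs(C[...,2]-.134)<.006)&(d>.05))
k,l,st,ce=cv2.connectedComponentsWithStats(m.astype(np.uint8))
for i in range(1,k):
    if st[i,4]>200:
        p=C[l==i];r=cv2.minAreaRect((p[:,:2]*1000).astype(np.float32));print(ce[i],p.mean(0),r)
```

```text
[0.64482709 0.23407357 0.11927654] [ 47.62530095 -42.38322387]
[0.64617522 0.23409828 0.12135679] [ 47.62357819 -42.38929496]
[315.7012987  284.26523477] [0.64204819 0.23364074 0.13308184] ((640.56103515625, 232.06051635742188), (41.704872131347656, 11.864730834960938), 47.99983596801758)
[224.56485356 279.44351464] [0.61578685 0.26522101 0.13729325] ((612.8598022460938, 265.55615234375), (22.58623504638672, 6.792087078094482), 48.60860061645508)
```

send_rows([
  [-0.005,-0.002,-0.013,0,0,0],
  [0,0,0,0,0,0],
])

```text
clock: 3.1
eef_pos: [0.6447, 0.2325, 0.114]
tool_rot: [2.859, 1.262, 0.043]
contact_force: [-0.2, 0.2, -1.1]
grip_width: 0.0853
```

send_rows([
  [0,0,0,0,0,0],
  [0,0,0,0,0,0],
  [0,0,0,0,0,0],
  [0,0,0,0,0,0],
  [0,0,0,0,0,0],
], jaw=0, squeeze=60)

```text
clock: 3.6
eef_pos: [0.6462, 0.236, 0.1203]
tool_rot: [2.863, 1.265, 0.054]
contact_force: [-10.7, 5.7, 4.7]
grip_width: 0.0122
```

send_rows([
  [0,0,0,0,0,0],
  [0,0,0,0,0,0],
  [0,0,0,0,0,0],
])

```text
clock: 3.9
eef_pos: [0.645, 0.2368, 0.1206]
tool_rot: [2.864, 1.267, 0.051]
contact_force: [-0.8, -0.6, 0.6]
grip_width: 0.0103
```

Run:
```python
from h import *
for i in range(3):
    s=sense();print(s["eef_pos"],s["tool_rot"],s["contact_force"],s["grip_width"])
    im,d=camera("wrist")
im2,_=camera("scene")
a=cv2.resize(im2[240:330,370:500],None,fx=4,fy=4,interpolation=3)
b=cv2.resize(im,(520,325));cv2.imwrite("pics/w3.png",cv2.vconcat([b,cv2.resize(a,(520,360))[:270]]))
```

```text
[0.64500045 0.23681206 0.12057935] [2.86376221 1.26743515 0.05144495] [-0.77500985 -0.63236087  0.58800432] 0.010302647050920502
[0.64496574 0.23683636 0.12056275] [2.86381737 1.26746799 0.05135908] [-1.64362438 -0.20016974  0.98694032] 0.010211161255889091
[0.64496608 0.23685279 0.12056621] [2.86383083 1.26747171 0.0512937 ] [-1.76897929 -0.24398742  1.06438994] 0.01025232382866878
```

View pics/w3.png

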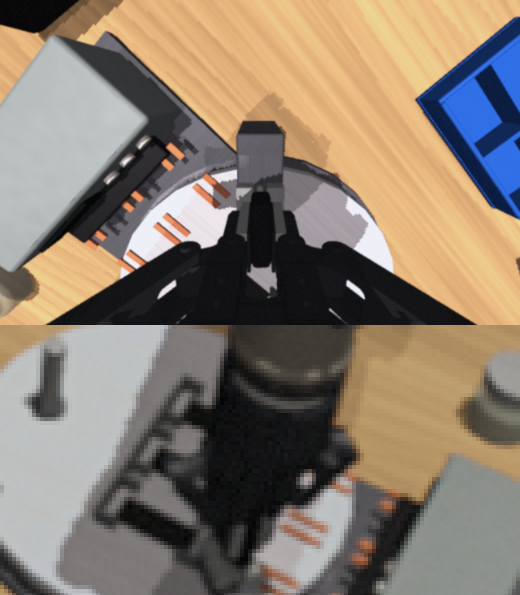

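The wrist crop shows the fingers on the knob's top end only, about 13 mm deep and slightly tilted. I'll open, level the tool and re-grip lower.

send_rows([
  [0,0,0,0,0,0],
  [0,0,0,0,0,0],
  [-0.0044,-0.0048,0,-0.013,0.03,0],
  [0,0,0,0,0,0],
  [0,0,0,0,0,0],
], jaw=40)

```text
clock: 4.6
eef_pos: [0.642, 0.2309, 0.1202]
tool_rot: [2.862, 1.266, 0.003]
contact_force: [-0.1, 0.5, 0.6]
grip_width: 0.0341
```

Run:
```python
from h import *
for i in range(4):
    s=sense();print(s["clock"],s["eef_pos"],s["tool_rot"],s["contact_force"],s["grip_width"],s["dq"].round(3))
    camera("wrist")
```

```text
4.6 [0.64204837 0.23094925 0.12021027] [2.86240610e+00 1.26583161e+00 2.75181894e-03] [-0.13253513  0.45915521  0.58145531] 0.034061468496820756 [ 0.003  0.006  0.006 -0.004  0.007 -0.001  0.001]
4.65 [0.64201681 0.23078993 0.1202037 ] [2.86232633e+00 1.26562279e+00 2.60833635e-03] [-0.56499116 -0.67156678  1.25054437] 0.0343860154233829 [-0.002 -0.001 -0.001  0.005  0.     0.004 -0.001]
4.7 [0.6418461  0.23084422 0.12021257] [2.86245195e+00 1.26582031e+00 2.20149167e-03] [ 0.3046857  -0.01247317  0.17426388] 0.03405902981662078 [-0.003 -0.002 -0.001  0.001 -0.001  0.005  0.001]
4.75 [0.64172038 0.23096982 0.12025463] [2.86252520e+00 1.26608127e+00 2.00403849e-03] [0.47661921 1.05876449 0.12628878] 0.03458727252744284 [-0.003  0.    -0.002  0.001 -0.002  0.003 -0.002]
```

send_rows([
  [-0.001,0.001,-0.006,0,0,0],
  [0,0,-0.006,0,0,0],
  [0,0,0,0,0,0],
])

```text
clock: 5.1
eef_pos: [0.6403, 0.2325, 0.1072]
tool_rot: [2.863, 1.267, 0.002]
contact_force: [-0.2, -0.2, -0.4]
grip_width: 0.0341
```

send_rows([
  [0,0,0,0,0,0],
  [0,0,0,0,0,0],
  [0,0,0,0,0,0],
  [0,0,0,0,0,0],
  [0,0,0,0,0,0],
], jaw=0, squeeze=70)

```text
clock: 5.6
eef_pos: [0.6403, 0.2321, 0.1069]
tool_rot: [2.863, 1.266, 0.002]
contact_force: [0.5, -0.5, -0.4]
grip_width: 0.0109
```

send_rows([
  [0,0,0.005,0,0,0],
  [0,0,0.005,0,0,0],
  [0,0,0.003,0,0,0],
  [0,0,0.001,0,0,0],
])

```text
clock: 6.0
eef_pos: [0.6401, 0.2321, 0.1181]
tool_rot: [2.863, 1.265, -0.001]
contact_force: [3.0, 0.2, -6.7]
grip_width: 0.0107
```

send_rows([
  [0,0,0.003,0,0,0],
  [0,0,0.001,0,0,0.1],
  [0,0,0.0005,0,0,0.1],
  [0,0,0.0005,0,0,0.1],
])

```text
clock: 6.4
eef_pos: [0.6398, 0.2323, 0.1216]
tool_rot: [2.633, 1.692, -0.001]
contact_force: [2.4, -0.3, -7.9]
grip_width: 0.0106
```

send_rows([
  [0,0,0,0,0,0.12],
  [0,0,0,0,0,0.12],
  [0,0,0,0,0,0.12],
  [0,0,0,0,0,0.12],
  [0,0,0,0,0,0.12],
])

```text
clock: 6.9
eef_pos: [0.6391, 0.2323, 0.1203]
tool_rot: [1.986, 2.42, 0.002]
contact_force: [3.7, 0.0, -7.0]
grip_width: 0.0106
```

send_rows([
  [0,0,0,0,0,0.12],
  [0,0,0,0,0,0.12],
  [0,0,0,0,0,0.12],
  [0,0,0,0,0,0.1],
])

```text
clock: 7.3
eef_pos: [0.6387, 0.2321, 0.1194]
tool_rot: [1.355, 2.823, 0.003]
contact_force: [2.9, 0.8, -7.8]
grip_width: 0.0111
```

send_rows([
  [0,0,-0.002,0,0,0.02],
  [0,0,-0.001,0,0,0],
])

```text
clock: 7.5
eef_pos: [0.6387, 0.2321, 0.1173]
tool_rot: [1.337, 2.833, 0.006]
contact_force: [0.9, 0.7, -0.8]
grip_width: 0.011
```

send_rows([
  [0,0,0,0,0,0],
  [0,0,0,0,0,0],
  [0,0,0,0,0,0],
], jaw=45)

```text
clock: 7.8
eef_pos: [0.6394, 0.2312, 0.1204]
tool_rot: [1.334, 2.831, 0.005]
contact_force: [0.2, -0.6, 0.5]
grip_width: 0.0384
```

send_rows([
  [0,0,0.02,0,0,0],
  [0,0,0.03,0,0,0],
  [0,0,0.03,0,0,0],
])

```text
clock: 8.1
eef_pos: [0.6353, 0.2298, 0.1981]
tool_rot: [1.335, 2.838, -0.011]
contact_force: [-0.4, -0.0, 1.2]
grip_width: 0.0387
```

```bash
cat >> h.py <<'E'
def knob_post(show=None):
    s=sense();im,d=camera("wrist");P=pose("wrist",s);C=cloud(P,d);print("eef",s["eef_pos"].round(4),axis_yaw()[0].round(1))
    if show: cv2.imwrite(show,im)
    for lo,hi,t in((0.125,0.15,"knob"),(0.108,0.122,"post")):
        k,l,st,ce=cv2.connectedComponentsWithStats(((C[...,2]>lo)&(C[...,2]<hi)&(d>.05)).astype(np.uint8))
        for i in range(1,k):
            p=C[l==i];dd=np.linalg.norm(p.mean(0)[:2]-(.552,.136))
            if st[i,4]>60 and dd<.15:
                p=p[p[:,2]>np.percentile(p[:,2],80)-.004]
                r=cv2.minAreaRect((p[:,:2]*1000).astype(np.float32));print(t,ce[i].round(),st[i,4],"z",p[:,2].mean().round(4),np.round(r[0],1),np.round(r[1],1),round(r[2],1))
E
python3 - <<'E'
from h import *
knob_post()
E
```

```text
eef [0.6353 0.2298 0.1981] [129.6  39.6]
knob [328. 221.] 1137 z 0.1434 [639.5 232.8] [12.  41.3] 37.7
post [108. 313.] 385 z 0.1139 [556.1  42.7] [16.9 17.1] 22.5
```

send_rows([
  [-0.016,-0.038,0,0,0,-0.13],
  [-0.016,-0.038,0,0,0,-0.13],
  [-0.016,-0.038,0,0,0,-0.13],
  [-0.016,-0.038,0,0,0,-0.13],
  [-0.01,-0.025,0,0,0,-0.11],
])

```text
clock: 8.65
eef_pos: [0.5639, 0.0561, 0.2099]
tool_rot: [2.148, 2.261, 0.013]
contact_force: [1.1, -0.1, 0.8]
grip_width: 0.0384
```

send_rows([
  [0,0,0,0,0,0],
])

```text
clock: 8.75
eef_pos: [0.5628, 0.0501, 0.2111]
tool_rot: [2.156, 2.25, 0.011]
contact_force: [-0.1, -0.5, 1.0]
grip_width: 0.039
```

Run:
```python
from h import *
knob_post();print(sense()["eef_pos"],axis_yaw())
```

```text
eef [0.5628 0.0501 0.2111] [92.7  2.7]
post [309. 213.] 382 z 0.1142 [556.3  42.1] [16.8 16.9] 55.4
[0.56354866 0.05265127 0.21112027] (array([92.66187842,  2.67747938]), array([ 0.02367384, -0.01066616, -0.99966283]))
```

send_rows([
  [-0.006,-0.0095,-0.01,0.011,0.024,0],
  [0,0,-0.03,0,0,0],
  [0,0,-0.03,0,0,0],
  [0,0,0,0,0,0],
])

```text
clock: 9.2
eef_pos: [0.5607, 0.0504, 0.1418]
tool_rot: [2.152, 2.288, 0.015]
contact_force: [-0.9, 0.6, -0.8]
grip_width: 0.0385
```

send_rows([
  [-0.0045,-0.0085,0,0,0,-0.02],
  [0,0,0,0,0,0],
])

```text
clock: 9.4
eef_pos: [0.5573, 0.044, 0.1432]
tool_rot: [2.17, 2.27, 0.018]
contact_force: [0.6, -0.2, -0.7]
grip_width: 0.0383
```

Run:
```python
from h import *
print(sense()["eef_pos"],axis_yaw());camera("wrist");print(sense()["eef_pos"],axis_yaw())
```

```text
[0.5573152  0.04397862 0.14321478] (array([92.57027631,  2.5667983 ]), array([ 0.00878049,  0.00707895, -0.99993639]))
[0.5582041  0.04542864 0.1437516 ] (array([92.65181349,  2.64659761]), array([ 0.01075773,  0.00867237, -0.99990453]))
```

send_rows([
  [-0.002,-0.004,-0.03,-0.008,0.01,0],
  [0,0,-0.022,0,0,0],
  [0,0,0,0,0,0],
  [0,0,0,0,0,0],
])

```text
clock: 9.85
eef_pos: [0.5623, 0.0434, 0.0978]
tool_rot: [2.16, 2.269, 0.021]
contact_force: [0.6, -0.6, -0.3]
grip_width: 0.0379
```

send_rows([
  [-0.006,-0.002,-0.012,0,0,0],
  [0,0,0,0,0,0],
])

```text
clock: 10.05
eef_pos: [0.5588, 0.042, 0.0893]
tool_rot: [2.157, 2.267, 0.029]
contact_force: [-0.2, -0.8, -0.7]
grip_width: 0.0388
```

send_rows([
  [0,0,0,0,0,0],
  [0,0,0,0,0,0],
  [0,0,0,0,0,0],
  [0,0,0,0,0,0],
], jaw=0, squeeze=40)

```text
clock: 10.45
eef_pos: [0.5592, 0.042, 0.0914]
tool_rot: [2.156, 2.268, 0.03]
contact_force: [-0.4, -0.2, -1.7]
grip_width: 0.0164
```

send_rows([
  [0.0083,0.0007,0,0,0,0.087],
  [0.0082,0.0014,0,0,0,0.087],
  [0.008,0.0021,0,0,0,0.087],
  [0.0078,0.0028,0,0,0,0.087],
])

```text
clock: 10.85
eef_pos: [0.5892, 0.0497, 0.0915]
tool_rot: [1.724, 2.622, 0.028]
contact_force: [-1.4, 0.7, -1.4]
grip_width: 0.0166
```

send_rows([
  [0.0075,0.0035,0,0,0,0.087],
  [0.0072,0.0041,0,0,0,0.087],
  [0.0068,0.0047,0,0,0,0.087],
  [0.0064,0.0053,0,0,0,0.087],
  [0.0059,0.0058,0,0,0,0.087],
])

```text
clock: 11.35
eef_pos: [0.6226, 0.0744, 0.0915]
tool_rot: [-1.099, -2.935, -0.028]
contact_force: [-2.9, 0.6, -0.1]
grip_width: 0.0166
```

send_rows([
  [0.0054,0.0063,0,0,0,0.087],
  [0.0048,0.0068,0,0,0,0.087],
  [0.0042,0.0072,0,0,0,0.087],
  [0.0035,0.0075,0,0,0,0.087],
])

```text
clock: 11.75
eef_pos: [0.6394, 0.1031, 0.0915]
tool_rot: [-0.559, -3.075, -0.025]
contact_force: [-3.1, 0.1, -0.6]
grip_width: 0.0166
```

send_rows([
  [0.003,0.0078,0,0,0,0.087],
  [0.0022,0.008,0,0,0,0.087],
  [0.0016,0.0082,0,0,0,0.087],
  [0.001,0.0083,0,0,0,0.087],
  [0.0003,0.0083,0,0,0,0.06],
])

```text
clock: 12.25
eef_pos: [0.6449, 0.1397, 0.0915]
tool_rot: [0.09, -3.111, -0.006]
contact_force: [-5.2, -12.6, 1.9]
grip_width: 0.0161
```

send_rows([
  [0,0.005,0,0,0,0],
  [0,0.003,0,0,0,0],
])

```text
clock: 12.45
eef_pos: [0.6448, 0.1394, 0.0915]
tool_rot: [0.079, -3.109, 0.011]
contact_force: [-2.7, -2.8, -1.3]
grip_width: 0.0163
```

send_rows([
  [0,0,0,0,0,0],
  [0,0,0,0,0,0],
  [0,0,0,0,0,0],
  [0,0,0.03,0,0,0],
  [0,0,0.04,0,0,0],
], jaw=45)

```text
clock: 12.95
eef_pos: [0.6429, 0.141, 0.158]
tool_rot: [0.08, -3.101, 0.009]
contact_force: [-0.0, -0.2, 0.3]
grip_width: 0.0381
```

send_rows([
  [0,0,0.035,0,0,0],
  [0,0.03,0.01,0,0,-0.14],
  [0,0.03,0,0,0,-0.14],
  [-0.005,0.03,0,0,0,-0.14],
  [0,0,0,0,0,-0.14],
])

```text
clock: 13.45
eef_pos: [0.6431, 0.2374, 0.2161]
tool_rot: [-0.812, -3.013, -0.023]
contact_force: [-1.0, 0.1, 0.2]
grip_width: 0.0386
```

send_rows([
  [0,0,0,0,0,-0.14],
  [0,0,0,0,0,-0.14],
  [0,0,0,0,0,-0.12],
  [0,0,0,0,0,0],
])

```text
clock: 13.85
eef_pos: [0.643, 0.244, 0.218]
tool_rot: [-1.41, -2.79, -0.04]
contact_force: [0.5, 1.0, 1.0]
grip_width: 0.038
```

Run:
```python
from h import *
knob_post();print(sense()["eef_pos"],axis_yaw())
```

```text
eef [0.643 0.244 0.218] [126.5  36.5]
knob [306. 223.] 960 z 0.1435 [639.8 232.4] [12.  41.6] 37.7
[0.64306269 0.24404813 0.21803512] (array([126.50667003,  36.48355807]), array([-0.00240958,  0.02988565, -0.99955042]))
```

send_rows([
  [-0.003,-0.011,-0.01,-0.03,-0.002,0.02],
  [0,0,-0.025,0,0,0],
  [0,0,-0.025,0,0,0],
  [0,0,0,0,0,0],
])

```text
clock: 14.3
eef_pos: [0.6412, 0.2343, 0.1586]
tool_rot: [1.366, 2.826, 0.006]
contact_force: [0.6, -0.1, -1.0]
grip_width: 0.0386
```

Run:
```python
from h import *
camera("wrist");print(sense()["eef_pos"],axis_yaw())
```

```text
[0.64244636 0.23477535 0.16092295] (array([128.38480535,  38.38583983]), array([ 0.00796211,  0.00358768, -0.99996187]))
```

send_rows([
  [-0.003,-0.002,-0.015,0,0,-0.01],
  [0,0,-0.015,-0.003,0.008,0],
  [0,0,0,0,0,0],
])

```text
clock: 14.65
eef_pos: [0.6425, 0.2341, 0.135]
tool_rot: [1.375, 2.819, 0.011]
contact_force: [-1.1, 0.1, 0.1]
grip_width: 0.0382
```

Run:
```python
from h import *
camera("wrist");print(sense()["eef_pos"],axis_yaw())
```

```text
[0.64322286 0.23428262 0.13632354] (array([128.00282947,  38.00414139]), array([ 0.00966063,  0.00479891, -0.99994182]))
```

send_rows([
  [-0.003,-0.002,-0.01,0,0,0],
  [0,0,-0.008,0,0,0],
  [0,0,0,0,0,0],
])

```text
clock: 15.0
eef_pos: [0.6419, 0.2328, 0.1197]
tool_rot: [1.371, 2.815, 0.019]
contact_force: [-0.5, 1.3, -0.2]
grip_width: 0.0385
```

send_rows([
  [0,0,0,0,0,0],
  [0,0,0,0,0,0],
  [0,0,0,0,0,0],
  [0,0,0,0,0,0],
  [0,0,0,0,0,0],
], jaw=0, squeeze=70)

```text
clock: 15.5
eef_pos: [0.6398, 0.2311, 0.12]
tool_rot: [1.375, 2.817, 0.012]
contact_force: [-1.3, -0.0, -0.1]
grip_width: 0.0111
```

send_rows([
  [0,0,0.002,0,0,0],
  [0,0,0.001,0,0,-0.12],
  [0,0,0.0003,0,0,-0.12],
  [0,0,0.0003,0,0,-0.12],
  [0,0,0.0003,0,0,-0.12],
])

```text
clock: 16.0
eef_pos: [0.6398, 0.2311, 0.12]
tool_rot: [2.023, 2.394, 0.006]
contact_force: [-0.8, -0.0, -2.0]
grip_width: 0.0107
```

send_rows([
  [0,0,0.0003,0,0,-0.12],
  [0,0,0.0003,0,0,-0.12],
  [0,0,0.0003,0,0,-0.12],
  [0,0,0.0003,0,0,-0.12],
  [0,0,0.0003,0,0,-0.12],
])

```text
clock: 16.5
eef_pos: [0.6396, 0.231, 0.1193]
tool_rot: [2.657, 1.659, -0.001]
contact_force: [1.2, -0.7, -5.2]
grip_width: 0.0109
```

send_rows([
  [0,0,0,0,0,-0.12],
  [0,0,0,0,0,-0.12],
  [0,0,0,0,0,-0.05],
])

```text
clock: 16.8
eef_pos: [0.6395, 0.2311, 0.1153]
tool_rot: [2.875, 1.241, -0.006]
contact_force: [0.6, -0.5, -5.8]
grip_width: 0.0106
```

send_rows([
  [0,0,-0.003,0,0,0.01],
  [0,0,-0.003,0,0,0],
  [0,0,-0.002,0,0,0],
  [0,0,-0.001,0,0,0],
])

```text
clock: 17.2
eef_pos: [0.6398, 0.2311, 0.1096]
tool_rot: [2.864, 1.265, -0.005]
contact_force: [-2.6, -1.7, -0.3]
grip_width: 0.0109
```

send_rows([
  [0,0,0,0,0,0],
  [0,0,0,0,0,0],
  [0,0,0,0,0,0],
  [0,0,0.03,0,0,0],
  [0,0,0.04,0,0,0],
], jaw=60)

```text
clock: 17.7
eef_pos: [0.6367, 0.2322, 0.1751]
tool_rot: [2.865, 1.27, -0.019]
contact_force: [0.9, 0.3, 0.1]
grip_width: 0.0512
```

send_rows([
  [0,-0.01,0.04,0,0,0],
  [0,0,0,0,0,0],
])

```text
clock: 17.9
eef_pos: [0.6401, 0.2228, 0.2229]
tool_rot: [2.862, 1.271, -0.0]
contact_force: [0.5, -0.6, 1.2]
grip_width: 0.0512
```

Run:
```python
from h import *
knob_post("pics/w4.png");s=sense();print(s["clock"],s["eef_pos"],axis_yaw())
```

```text
eef [0.6401 0.2228 0.2229] [ 48. -42.]
knob [313. 198.] 830 z 0.1332 [640.6 232.2] [41.1 11.7] 47.9
17.95 [0.63829418 0.22431927 0.21964488] (array([ 47.98591002, -42.01215722]), array([-0.00144845, -0.00851535, -0.99996269]))
```

send_rows([
  [-0.005,-0.042,0.02,0,0,-0.07],
  [-0.005,-0.042,0.02,0,0,-0.07],
  [-0.005,-0.042,0.02,0,0,-0.07],
  [-0.005,-0.042,0,0,0,-0.07],
  [-0.005,-0.042,0,0,0,-0.07],
])

```text
clock: 18.45
eef_pos: [0.6096, 0.023, 0.2742]
tool_rot: [-3.041, -0.773, 0.014]
contact_force: [0.4, -0.0, -1.1]
grip_width: 0.0511
```

send_rows([
  [-0.005,-0.042,0,0,0,-0.07],
  [-0.005,-0.042,0,0,0,-0.07],
  [-0.005,-0.042,0,0,0,-0.07],
  [-0.005,-0.042,0,0,0,-0.07],
  [-0.005,-0.042,0,0,0,-0.07],
])

```text
clock: 18.95
eef_pos: [0.5822, -0.1916, 0.2692]
tool_rot: [-3.124, -0.215, 0.018]
contact_force: [0.5, -0.5, 0.5]
grip_width: 0.0511
```

send_rows([
  [0,0,0,0,0,-0.07],
  [0,0,0,0,0,0],
])

```text
clock: 19.15
eef_pos: [0.5781, -0.2014, 0.2671]
tool_rot: [-3.134, -0.077, 0.024]
contact_force: [0.1, 0.4, -0.3]
grip_width: 0.0515
```

```bash
cat >> h.py <<'E'
def packs(show=None):
    s=sense();im,d=camera("wrist");P=pose("wrist",s);C=cloud(P,d);print(s["clock"],"eef",s["eef_pos"].round(4),axis_yaw()[0].round(1))
    if show: cv2.imwrite(show,im)
    Z=C[...,2];k,l,st,ce=cv2.connectedComponentsWithStats(((Z>.022)&(Z<.036)&(d>.1)).astype(np.uint8))
    for i in range(1,k):
        if st[i,4]>200:
            q=l==i;p=C[q];r=cv2.minAreaRect((p[:,:2]*1000).astype(np.float32));w,h=r[1];a=r[2]+(90 if h>w else 0)
            print(ce[i].round(),st[i,4],"z",p[:,2].mean().round(4),np.round(r[0],1),"L,W",round(max(w,h),1),round(min(w,h),1),"long yaw",round((a+90)%180-90,1),"BGR",im[q].mean(0).round())
E
python3 - <<'E'
from h import *
packs("pics/w5.png")
E
```

```text
19.15 eef [ 0.5781 -0.2014  0.2671] [  2.8 -87.2]
[358.   8.] 769 z 0.0242 [ 753.2 -221.3] L,W 71.2 18.8 long yaw 76.6 BGR [37. 35. 37.]
[481.  15.] 1784 z 0.0257 [ 745.8 -359.9] L,W 63.8 33.6 long yaw -87.4 BGR [120. 119. 119.]
[135. 135.] 777 z 0.0315 [593.1  32.3] L,W 245.3 68.1 long yaw 21.7 BGR [69. 66. 69.]
[456.  88.] 216 z 0.0292 [ 674.6 -350.3] L,W 50.1 20.3 long yaw 8.9 BGR [79. 77. 82.]
[590. 162.] 1727 z 0.0291 [ 587.5 -520.4] L,W 219.2 5.4 long yaw 5.3 BGR [66. 30. 12.]
[313. 136.] 1507 z 0.0293 [ 612.7 -187.8] L,W 69.1 30.1 long yaw 4.7 BGR [64. 63. 66.]
[448. 191.] 1343 z 0.0292 [ 555.2 -358.9] L,W 69.7 30.5 long yaw 45.6 BGR [53. 51. 53.]
[311. 267.] 1063 z 0.0291 [ 439.5 -192.1] L,W 69.2 30.7 long yaw 27.2 BGR [31. 29. 30.]
[370. 301.] 389 z 0.0255 [ 389.2 -277. ] L,W 58.3 21.6 long yaw 16.1 BGR [78. 79. 80.]
[295. 342.] 851 z 0.0289 [ 312.  -174.5] L,W 70.5 30.7 long yaw 24.6 BGR [168. 167. 170.]
[592. 352.] 634 z 0.0289 [ 323.  -625.4] L,W 121.8 29.4 long yaw -79.3 BGR [74. 71. 75.]
```

View pics/w5.png

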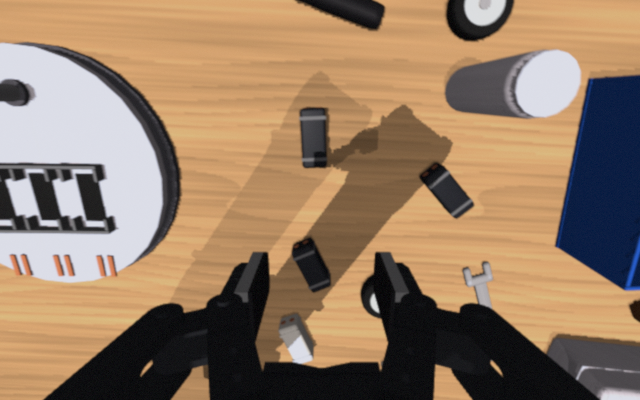

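Dark packs are at wrist pixels (313,136), (448,191) and (311,267), each about 70×30 mm with a top near 0.03 m and dark grey (BGR 30–65). The white look-alike at (295,342) reads BGR 168 and is not meant. This close view confirms them. The turntable is in the loading position with its post at (15,92). I'll pick the pack at (0.613, -0.188) first.

send_rows([
  [0.0345,0.0136,-0.02,0,-0.015,0.033],
  [0,0,-0.04,0,0,0],
  [0,0,-0.04,0,0,0],
  [0,0,-0.03,0,0,0],
  [0,0,-0.01,0,0,0],
])

```text
clock: 19.7
eef_pos: [0.6165, -0.1807, 0.1232]
tool_rot: [-3.132, -0.162, -0.008]
contact_force: [-0.9, 0.5, 0.1]
grip_width: 0.0512
```

send_rows([
  [0,0,0,0,0,0],
  [0,0,0,0,0,0],
])

```text
clock: 19.9
eef_pos: [0.6166, -0.1775, 0.122]
tool_rot: [-3.13, -0.17, -0.005]
contact_force: [0.5, -0.5, -0.3]
grip_width: 0.0512
```

Run:
```python
from h import *
packs();print(sense()["eef_pos"],axis_yaw())
```

```text
19.9 eef [ 0.6166 -0.1775  0.122 ] [  6.2 -83.8]
[409.  21.] 2787 z 0.0243 [ 754.7 -215.2] L,W 83.0 19.2 long yaw 74.4 BGR [39. 36. 38.]
[604.  40.] 5491 z 0.0258 [ 754.5 -352.5] L,W 58.3 47.5 long yaw 25.0 BGR [139. 140. 139.]
[ 74. 198.] 2170 z 0.0313 [575.3  15.8] L,W 210.6 47.5 long yaw 11.5 BGR [70. 67. 70.]
[561. 151.] 921 z 0.0292 [ 679.6 -351. ] L,W 51.2 22.5 long yaw -10.3 BGR [86. 83. 87.]
[335. 211.] 3180 z 0.0293 [ 612.9 -187.5] L,W 69.2 30.2 long yaw 5.0 BGR [33. 31. 32.]
[524. 296.] 2662 z 0.0291 [ 555.1 -358.9] L,W 70.4 30.5 long yaw 45.3 BGR [56. 53. 54.]
[311. 359.] 329 z 0.0271 [ 468.1 -182.2] L,W 33.6 15.5 long yaw 85.8 BGR [23. 20. 20.]
[ 0.61694123 -0.17755737  0.12242457] (array([  6.22853863, -83.76974828]), array([ 0.00339351,  0.00754469, -0.99996578]))
```

send_rows([
  [-0.004,-0.01,-0.01,-0.007,0.003,-0.021],
  [0,0,-0.03,0,0,0],
  [0,0,-0.02,0,0,0],
  [0,0,0,0,0,0],
  [0,0,0,0,0,0],
])

```text
clock: 20.45
eef_pos: [0.6167, -0.1943, 0.0683]
tool_rot: [3.13, 0.13, 0.022]
contact_force: [0.8, 0.2, 0.3]
grip_width: 0.0514
```

Run:
```python
from h import *
print(sense()["eef_pos"],axis_yaw())
```

```text
[ 0.61668346 -0.19429294  0.06830079] (array([  4.76793202, -85.2393824 ]), array([ 0.01452577, -0.00806719, -0.99986195]))
```

send_rows([
  [-0.003,0.006,0,0.006,0.011,0],
  [0,0,0,0,0,0],
  [0,0,-0.018,0,0,0],
  [0,0,-0.018,0,0,0],
  [0,0,0,0,0,0],
])

```text
clock: 20.95
eef_pos: [0.6178, -0.1901, 0.0387]
tool_rot: [3.133, 0.131, 0.022]
contact_force: [-0.3, 0.8, -0.2]
grip_width: 0.0512
```

Run:
```python
from h import *
print(sense()["eef_pos"],axis_yaw())
```

```text
[ 0.61782876 -0.19006096  0.03866733] (array([  4.77604147, -85.22918746]), array([ 0.01445601, -0.00535198, -0.99988118]))
```

send_rows([
  [-0.005,0.002,-0.012,0.004,0.012,0],
  [0,0,-0.012,0,0,0],
  [0,0,-0.004,0,0,0],
  [0,0,0,0,0,0],
])

```text
clock: 21.35
eef_pos: [0.6144, -0.1883, 0.0115]
tool_rot: [3.136, 0.132, 0.009]
contact_force: [0.1, 0.4, 0.7]
grip_width: 0.0512
```

send_rows([
  [-0.001,0,-0.006,0,0,0],
  [0,0,0,0,0,0],
])

```text
clock: 21.55
eef_pos: [0.6135, -0.1885, 0.0054]
tool_rot: [3.136, 0.132, 0.01]
contact_force: [-0.4, -0.2, -0.5]
grip_width: 0.0511
```

send_rows([
  [0,0,0,0,0,0],
  [0,0,0,0,0,0],
  [0,0,0,0,0,0],
  [0,0,0,0,0,0],
], jaw=0, squeeze=22)

```text
clock: 21.95
eef_pos: [0.614, -0.1888, 0.0061]
tool_rot: [3.135, 0.132, 0.012]
contact_force: [0.4, -0.4, -1.5]
grip_width: 0.0296
```

send_rows([
  [0,0,0.02,0,0,0],
  [0,0,0.03,0,0,0],
  [0,0,0.04,0,0,0],
  [0,0,0.04,0,0,0],
  [0,0.02,0.02,0,0,0],
])

```text
clock: 22.45
eef_pos: [0.6075, -0.1708, 0.1554]
tool_rot: [3.136, 0.121, -0.009]
contact_force: [-0.4, -0.6, -0.7]
grip_width: 0.0296
```

send_rows([
  [-0.01,0.038,0,0,0,0],
  [-0.01,0.038,0,0,0,-0.01],
  [-0.01,0.038,0,0,0,-0.01],
  [-0.01,0.038,0,0,0,-0.01],
  [-0.01,0.038,0,0,0,-0.01],
])

```text
clock: 22.95
eef_pos: [0.5584, 0.0173, 0.1618]
tool_rot: [3.132, 0.038, 0.011]
contact_force: [0.9, 0.1, -1.0]
grip_width: 0.03
```

send_rows([
  [-0.01,0.038,0,0,0,0],
  [-0.01,0.038,0,0,0,0],
  [-0.01,0.03,0,0,0,0],
  [0,0,0,0,0,0],
])

```text
clock: 23.35
eef_pos: [0.5237, 0.1366, 0.1613]
tool_rot: [3.139, 0.056, 0.008]
contact_force: [-0.1, 0.1, -1.6]
grip_width: 0.0298
```

send_rows([
  [0,0.025,0,0,0,0.005],
  [0,0.022,0,0,0,0],
  [0,0,0,0,0,0],
  [0,0,0,0,0,0],
])

```text
clock: 23.75
eef_pos: [0.5231, 0.1829, 0.1614]
tool_rot: [3.137, 0.064, 0.008]
contact_force: [-0.6, 0.1, -0.5]
grip_width: 0.0294
```

Run:
```python
from h import *
s=sense();im,d=camera("wrist");cv2.imwrite("pics/w6.png",im);P=pose("wrist",s);C=cloud(P,d);print(s["clock"],s["eef_pos"],axis_yaw(),s["grip_width"])
Z=C[...,2]
for lo,hi,t in((.048,.058,"bars"),(.1,.2,"held"),(.108,.122,"post")):
    k,l,st,ce=cv2.connectedComponentsWithStats(((Z>lo)&(Z<hi)&(d>.05)).astype(np.uint8))
    for i in range(1,k):
        if st[i,4]>150:
            p=C[l==i];r=cv2.minAreaRect((p[:,:2]*1000).astype(np.float32));print(t,ce[i].round(),st[i,4],p.mean(0).round(3),np.round(r[0],1),np.round(r[1],1),round(r[2],1))
```

```text
23.75 [0.52311991 0.18294068 0.16140771] (array([  2.32628146, -87.67476624]), array([ 0.00495144, -0.00361088, -0.99998122])) 0.029428608846859557
bars [157. 158.] 4817 [0.553 0.313 0.053] [545.2 313.4] [168.4  23.8] 2.8
bars [385. 155.] 1864 [0.564 0.134 0.053] [560.1 136. ] [ 19.1 155.4] 2.3
bars [419. 240.] 1019 [0.493 0.098 0.053] [496.6 102.1] [19.5 92.5] 2.2
held [242.  26.] 1828 [0.635 0.226 0.132] [637.2 228.8] [34.7 13.9] 44.3
held [410.  19.] 1141 [0.646 0.141 0.113] [646.  140.1] [16.5 17.6] 0.4
held [322. 280.] 13535 [0.529 0.184 0.185] [523.4 180.9] [73.1 53.9] 21.6
post [411.  17.] 1017 [0.646 0.141 0.114] [646.  140.1] [16.5 17.6] 0.4
```

View pics/w6.png

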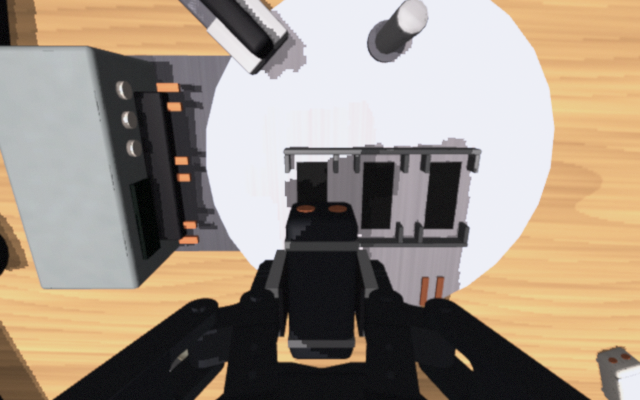

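The view shows the pack held level at (322,280) and the empty cradles at (310,190), (377,190) and (442,190). The bar geometry matches the predicted cradle positions to within 1 mm. The target for this one is cradle2 at (0.525, 0.191).

send_rows([
  [0.003,0.008,0,0.003,0.005,0],
  [0,0,-0.02,0,0,0],
  [0,0,-0.03,0,0,0],
  [0,0,-0.02,0,0,0],
  [0,0,0,0,0,0],
])

```text
clock: 24.3
eef_pos: [0.53, 0.1853, 0.0914]
tool_rot: [3.141, 0.047, 0.008]
contact_force: [-0.8, -0.2, -0.8]
grip_width: 0.0298
```

send_rows([
  [0,0,0,0,0,0],
])

```text
clock: 24.4
eef_pos: [0.5307, 0.1844, 0.0918]
tool_rot: [3.141, 0.044, 0.008]
contact_force: [-0.4, -0.5, -0.6]
grip_width: 0.0296
```

```bash
cat >> h.py <<'E'
def held():
    camera("wrist");s=sense();im,d=camera("wrist");C=cloud(pose("wrist",s),d);e=s["eef_pos"]
    print(s["clock"],"eef",e.round(4),axis_yaw(),s["grip_width"])
    z=C[...,2];M=R.from_rotvec(s["tool_rot"]).as_matrix();q=(C-e)@M
    m=(abs(z-e[2]-.024)<.009)&(abs(q[...,1])<.0135)&(abs(q[...,0])<.05)&(d>.05)
    if m.sum()>50:
        p=C[m];print("pack top z",np.median(p[:,2]).round(4),"along tool x",np.percentile(q[m][:,0],[1,99]).round(4), "slope x", np.polyfit(q[m][:,0],p[:,2],1)[0].round(3))
E
python3 - <<'E'
from h import *
held()
E
```

```text
24.45 eef [0.5306 0.1843 0.0918] (array([  1.63853413, -88.36156271]), array([ 6.06789548e-03, -1.05337139e-04, -9.99981585e-01])) 0.02918066905724758
pack top z 0.1158 along tool x [-0.0336  0.0336] slope x -0.022
```

send_rows([
  [-0.005,0.006,0,0,0.005,0.012],
  [0,0,0,0,0,0],
  [0,0,-0.012,0,0,0],
  [0,0,0,0,0,0],
])

```text
clock: 24.9
eef_pos: [0.5276, 0.1926, 0.0828]
tool_rot: [-3.138, -0.067, -0.01]
contact_force: [-1.1, 0.1, -1.3]
grip_width: 0.0296
```

Run:
```python
from h import *
held()
```

```text
24.95 eef [0.5286 0.1926 0.0837] (array([  2.40574715, -87.59241041]), array([ 0.00901131,  0.00388964, -0.99995183])) 0.029663708417901405
pack top z 0.1077 along tool x [-0.0337  0.0337] slope x -0.019
```

send_rows([
  [-0.004,-0.002,-0.006,-0.004,0.008,0],
  [0,0,0,0,0,0],
  [0,0,-0.003,0,0,0],
  [0,0,0,0,0,0],
])

```text
clock: 25.4
eef_pos: [0.5248, 0.1898, 0.0744]
tool_rot: [3.14, 0.065, 0.001]
contact_force: [-0.0, 0.1, -1.7]
grip_width: 0.0293
```

Run:
```python
from h import *
held()
```

```text
25.45 eef [0.5252 0.1898 0.0747] (array([  2.37842026, -87.62162308]), array([ 1.56377644e-03, -4.25087868e-04, -9.99998687e-01])) 0.029663673047761994
pack top z 0.0987 along tool x [-0.0337  0.0336] slope x -0.025
```

send_rows([
  [-0.0005,0.001,-0.007,0,0,0],
  [0,0,0,0,0,0],
])

```text
clock: 25.7
eef_pos: [0.525, 0.1911, 0.0676]
tool_rot: [3.141, 0.065, 0.003]
contact_force: [-0.6, 0.3, -1.7]
grip_width: 0.03
```

send_rows([
  [-0.001,0,-0.007,0,0.002,0],
  [0,0,0,0,0,0],
])

```text
clock: 25.9
eef_pos: [0.5238, 0.1911, 0.0598]
tool_rot: [3.141, 0.066, -0.001]
contact_force: [0.0, 0.7, -1.0]
grip_width: 0.0296
```

Aligned; the pack bottom is now entering between the fins.

send_rows([
  [0.001,0,-0.006,0,0,0],
  [0,0,0,0,0,0],
])

```text
clock: 26.1
eef_pos: [0.5248, 0.1911, 0.0531]
tool_rot: [3.141, 0.066, -0.001]
contact_force: [-0.9, -0.7, -2.0]
grip_width: 0.0297
```

send_rows([
  [0,0,-0.005,0,0,0],
  [0,0,-0.002,0,0,0],
])

```text
clock: 26.3
eef_pos: [0.5252, 0.1911, 0.0458]
tool_rot: [3.141, 0.065, 0.0]
contact_force: [-0.6, -0.5, 2.0]
grip_width: 0.0299
```

send_rows([
  [0,0,0,0,0,0],
  [0,0,0,0,0,0],
  [0,0,0,0,0,0],
  [0,0,0.01,0,0,0],
  [0,0,0.02,0,0,0],
], jaw=49)

```text
clock: 26.8
eef_pos: [0.5236, 0.1905, 0.0752]
tool_rot: [3.139, 0.065, -0.006]
contact_force: [0.1, 0.4, -0.9]
grip_width: 0.0422
```

send_rows([
  [0,0,0.03,0,0,0],
  [0,0,0.03,0,0,0],
  [0,-0.02,0.03,0,0,0],
  [0.01,-0.045,0.02,0,0,0],
  [0.01,-0.045,0.02,0,0,0],
])

```text
clock: 27.3
eef_pos: [0.5424, 0.0882, 0.2137]
tool_rot: [-3.136, -0.093, 0.003]
contact_force: [1.7, -0.6, 0.2]
grip_width: 0.0417
```

send_rows([
  [0.005,-0.045,0,0,0,0],
  [0.005,-0.045,0,0,0,0],
  [0.005,-0.045,0,0,0,0],
  [0,-0.045,0,0,0,0],
  [0,0,0,0,0,0],
])

```text
clock: 27.8
eef_pos: [0.5605, -0.1093, 0.2258]
tool_rot: [3.139, 0.076, 0.029]
contact_force: [-0.2, -1.2, 0.4]
grip_width: 0.0419
```

Run:
```python
from h import *
packs("pics/w7.png");print(axis_yaw())
im,d=camera("scene");C=cloud(pose("scene"),d);cv2.imwrite("pics/s7.png",im)
Z=C[...,2];m=(np.hypot(C[...,0]-.525,C[...,1]-.191)<.045)&(Z>.06)
p=C[m];print("top",p[:,2].mean(),p[:,2].std(),cv2.minAreaRect((p[:,:2]*1000).astype(np.float32)))
```

```text
27.8 eef [ 0.5605 -0.1093  0.2258] [  3. -87.]
[591.   9.] 1017 z 0.0254 [ 738.3 -359.3] L,W 57.5 19.3 long yaw -87.7 BGR [70. 74. 77.]
[204. 132.] 492 z 0.0317 [596.6  21.2] L,W 207.6 44.1 long yaw 21.2 BGR [49. 46. 48.]
[563.  81.] 500 z 0.0292 [ 674.6 -350.4] L,W 50.4 22.0 long yaw 9.0 BGR [73. 71. 75.]
[543. 195.] 1737 z 0.029 [ 555.1 -358.8] L,W 71.0 30.8 long yaw 45.4 BGR [52. 52. 55.]
[472. 301.] 287 z 0.0249 [ 416.3 -303.8] L,W 54.5 16.9 long yaw 72.1 BGR [31. 35. 39.]
[356. 353.] 418 z 0.0285 [ 328.5 -166.6] L,W 34.0 30.6 long yaw 23.5 BGR [176. 171. 172.]
(array([  3.04072621, -86.95720504]), array([ 0.01865905,  0.00291572, -0.99982165]))
top 0.06967408623711567 0.003409197092038296 ((528.8760375976562, 191.11639404296875), (72.12783813476562, 30.342134475708008), 2.3863210678100586)
```

Pack 1 is seated: its top is at 0.0697 (expected 0.070) and its yaw is 2.4°. Next is the pack at (0.555, -0.359), yaw 45.4°.

send_rows([
  [-0.001,-0.045,0,0,0.018,0.12],
  [-0.001,-0.045,0,0,0,0.12],
  [-0.001,-0.045,0,0,0,0.12],
  [-0.001,-0.045,0,0,0,0.12],
  [-0.001,-0.045,0,0,0,0.12],
], jaw=60)

```text
clock: 28.4
eef_pos: [0.5659, -0.3049, 0.2251]
tool_rot: [-2.916, -1.105, -0.001]
contact_force: [0.9, 0.4, -0.8]
grip_width: 0.0512
```

send_rows([
  [0,-0.01,-0.03,0,0,0.12],
  [0,0,-0.03,0,0,0.02],
  [0,0,-0.02,0,0,0],
  [0,0,0,0,0,0],
  [0,0,0,0,0,0],
])

```text
clock: 28.9
eef_pos: [0.5679, -0.3169, 0.1449]
tool_rot: [-2.831, -1.32, -0.001]
contact_force: [-0.4, -0.8, -0.2]
grip_width: 0.0511
```

Run:
```python
from h import *
packs();print(sense()["eef_pos"],axis_yaw())
```

```text
28.9 eef [ 0.5679 -0.3169  0.1449] [ 50. -40.]
[551.  84.] 5816 z 0.0258 [ 760.1 -358.5] L,W 63.1 63.0 long yaw -86.7 BGR [129. 130. 132.]
[442. 153.] 365 z 0.0292 [ 668.6 -352.8] L,W 51.0 21.7 long yaw 31.7 BGR [94. 91. 96.]
[114. 182.] 3058 z 0.029 [ 438.8 -191.6] L,W 69.7 31.4 long yaw 27.5 BGR [50. 46. 46.]
[342. 242.] 2470 z 0.0293 [ 555.2 -358.5] L,W 69.1 30.3 long yaw 45.1 BGR [36. 34. 34.]
[ 15. 253.] 2098 z 0.0286 [ 315.1 -179. ] L,W 72.4 29.4 long yaw 35.4 BGR [137. 142. 148.]
[170. 288.] 2342 z 0.0258 [ 399.1 -291.4] L,W 62.7 48.9 long yaw -39.5 BGR [95. 96. 99.]
[539. 295.] 1022 z 0.0291 [ 660.7 -512.6] L,W 71.8 4.4 long yaw 4.4 BGR [86. 41. 19.]
[ 0.56811219 -0.31633472  0.14479558] (array([ 50.03651996, -39.95475027]), array([-0.00708507,  0.01774645, -0.99981742]))
```

send_rows([
  [-0.006,-0.02,0,-0.009,-0.004,-0.045],
  [-0.006,-0.02,0,-0.009,-0.003,-0.04],
  [0,0,-0.03,0,0,0],
  [0,0,-0.03,0,0,0],
  [0,0,0,0,0,0],
])

```text
clock: 29.45
eef_pos: [0.5565, -0.3673, 0.092]
tool_rot: [2.891, 1.181, 0.009]
contact_force: [-0.8, 0.2, -0.5]
grip_width: 0.0515
```

Run:
```python
from h import *
camera("wrist");print(sense()["eef_pos"],axis_yaw())
```

```text
[ 0.55770604 -0.36856829  0.09456566] (array([ 44.44100547, -45.55709379]), array([ 0.01556721, -0.0178752 , -0.99971903]))
```

send_rows([
  [-0.002,0.009,0,0.014,0.012,0.012],
  [0,0,0,0,0,0],
  [0,0,-0.025,0,0,0],
  [0,0,-0.02,0,0,0],
  [0,0,0,0,0,0],
])

```text
clock: 30.0
eef_pos: [0.5604, -0.3643, 0.0593]
tool_rot: [2.884, 1.198, 0.017]
contact_force: [-0.2, 1.0, -0.5]
grip_width: 0.0511
```

Run:
```python
from h import *
camera("wrist");print(sense()["eef_pos"],axis_yaw())
```

```text
[ 0.56128107 -0.36504002  0.06090815] (array([ 45.12270814, -44.88239196]), array([ 0.01963623, -0.0143264 , -0.99970454]))
```

send_rows([
  [-0.006,0.006,0,0.012,0.018,0],
  [0,0,0,0,0,0],
  [-0.001,0.001,-0.012,0,0,0],
  [-0.001,0.001,-0.012,0.003,0.003,0],
  [0,0,0,0,0,0],
])

```text
clock: 30.55
eef_pos: [0.5557, -0.3581, 0.0411]
tool_rot: [2.896, 1.205, 0.005]
contact_force: [0.3, 1.1, -0.5]
grip_width: 0.0511
```

Run:
```python
from h import *
camera("wrist");print(sense()["eef_pos"],axis_yaw())
```

```text
[ 0.55601281 -0.35845751  0.0417523 ] (array([ 45.19339802, -44.80711314]), array([ 0.00550781, -0.00349759, -0.99997872]))
```

Well centred. Descending and gripping.

send_rows([
  [-0.001,0,-0.015,0,0,0],
  [-0.001,0.001,-0.015,0.003,0.005,0],
  [0,0,-0.003,0,0,0],
  [0,0,0,0,0,0],
])

```text
clock: 31.0
eef_pos: [0.5532, -0.3572, 0.0049]
tool_rot: [-2.9, -1.206, 0.002]
contact_force: [0.8, -0.3, -0.2]
grip_width: 0.0511
```

Run:
```python
from h import *
print(sense()["eef_pos"],axis_yaw())
```

```text
[ 0.55316255 -0.35721333  0.0048753 ] (array([ 45.17212431, -44.82792372]), array([-1.34152010e-03,  3.42739583e-04, -9.99999041e-01]))
```

send_rows([
  [0.001,-0.001,0.001,0,0,0],
  [0,0,0,0,0,0],
  [0,0,0,0,0,0],
  [0,0,0,0,0,0],
  [0,0,0,0,0,0],
], jaw=0, squeeze=22)

```text
clock: 31.5
eef_pos: [0.5547, -0.3587, 0.0065]
tool_rot: [2.9, 1.206, -0.001]
contact_force: [-0.1, -0.0, -1.6]
grip_width: 0.0295
```

send_rows([
  [0,0,0.02,0,0,0],
  [0,0,0.03,0,0,0],
  [0,0,0.04,0,0,0],
  [0,0,0.04,0,0,0],
  [0,0,0.02,0,0,0],
])

```text
clock: 32.0
eef_pos: [0.5503, -0.355, 0.1559]
tool_rot: [-2.892, -1.202, 0.012]
contact_force: [0.4, -0.5, -0.2]
grip_width: 0.0292
```

send_rows([
  [-0.002,0.042,0,0,0,-0.065],
  [-0.002,0.042,0,0,0,-0.065],
  [-0.002,0.042,0,0,0,-0.065],
  [-0.002,0.042,0,0,0,-0.065],
  [-0.002,0.042,0,0,0,-0.065],
])

```text
clock: 32.5
eef_pos: [0.538, -0.1526, 0.1635]
tool_rot: [3.063, 0.672, -0.002]
contact_force: [0.2, -0.2, -1.0]
grip_width: 0.0294
```

send_rows([
  [-0.002,0.042,0,0,0,-0.065],
  [-0.002,0.042,0,0,0,-0.065],
  [-0.002,0.042,0,0,0,-0.065],
  [-0.002,0.042,0,0,0,-0.065],
  [-0.002,0.04,0,0,0,-0.065],
])

```text
clock: 33.0
eef_pos: [0.526, 0.0644, 0.1648]
tool_rot: [3.136, 0.144, 0.002]
contact_force: [1.2, 0.7, -1.9]
grip_width: 0.0294
```

send_rows([
  [0,0.04,0,0,0,-0.065],
  [0,0.02,0,0,0,0],
  [0,0,0,0,0,0],
  [0,0,0,0,0,0],
])

```text
clock: 33.4
eef_pos: [0.5237, 0.136, 0.1648]
tool_rot: [-3.139, -0.059, -0.001]
contact_force: [-0.5, -0.8, -1.4]
grip_width: 0.0293
```

Run:
```python
from h import *
held()
```

```text
33.45 eef [0.5237 0.1359 0.1648] (array([  2.01575778, -87.9841721 ]), array([ 3.69505211e-04,  2.65903461e-03, -9.99996396e-01])) 0.02966920273669716
pack top z 0.1888 along tool x [-0.0326  0.0343] slope x -0.02
```

send_rows([
  [0.001,-0.001,-0.02,-0.002,0,0.005],
  [0,0,-0.03,0,0,0],
  [0,0,-0.02,0,0,0],
  [0,0,0,0,0,0],
  [0,0,0,0,0,0],
])

```text
clock: 34.0
eef_pos: [0.5279, 0.1214, 0.0959]
tool_rot: [3.139, 0.035, 0.01]
contact_force: [0.1, 0.3, -0.8]
grip_width: 0.0297
```

Run:
```python
from h import *
held()
```

```text
34.05 eef [0.5278 0.1212 0.096 ] (array([  1.32381594, -88.67687359]), array([ 0.00727627, -0.00149458, -0.99997241])) 0.02961272638201097
pack top z 0.12 along tool x [-0.0326  0.0343] slope x -0.015
```

send_rows([
  [-0.002,0.013,0,0.002,0.006,0.017],
  [0,0,0,0,0,0],
  [0,0,-0.006,0,0,0],
  [0,0,-0.006,0,0,0],
  [0,0,0,0,0,0],
])

```text
clock: 34.6
eef_pos: [0.5284, 0.1377, 0.0868]
tool_rot: [-3.137, -0.068, -0.011]
contact_force: [-0.4, 0.8, -1.3]
grip_width: 0.0295
```

Run:
```python
from h import *
held()
```

```text
34.65 eef [0.5286 0.1377 0.0871] (array([  2.47338439, -87.5248743 ]), array([ 0.0078269 ,  0.00414132, -0.99996079])) 0.029394518413072702
pack top z 0.1111 along tool x [-0.0327  0.0343] slope x -0.015
```

send_rows([
  [-0.003,-0.003,-0.006,-0.004,0.007,-0.003],
  [0,0,0,0,0,0],
  [0,0,-0.005,0,0,0],
  [0,0,0,0,0,0],
])

```text
clock: 35.1
eef_pos: [0.5255, 0.1337, 0.0754]
tool_rot: [3.14, 0.061, -0.0]
contact_force: [-0.2, 0.0, -0.9]
grip_width: 0.0296
```

Run:
```python
from h import *
held()
```

```text
35.15 eef [0.526  0.1337 0.0759] (array([  2.24220008, -87.75784234]), array([ 1.65872509e-03, -3.86196339e-04, -9.99998550e-01])) 0.029848730481543854
pack top z 0.0999 along tool x [-0.0327  0.0343] slope x -0.02
```

send_rows([
  [-0.0005,0.001,-0.007,0,0.001,0],
  [0,0,0,0,0,0],
])

```text
clock: 35.4
eef_pos: [0.526, 0.1351, 0.0689]
tool_rot: [-3.141, -0.062, -0.002]
contact_force: [-0.2, -0.4, -1.2]
grip_width: 0.0295
```

send_rows([
  [0,0,-0.007,0,0.001,0],
  [0,0,0,0,0,0],
])

```text
clock: 35.6
eef_pos: [0.526, 0.1352, 0.0612]
tool_rot: [-3.141, -0.062, -0.0]
contact_force: [-0.1, -0.1, -2.1]
grip_width: 0.0298
```

send_rows([
  [0.0005,-0.0003,-0.006,0,0,0],
  [0,0,0,0,0,0],
])

```text
clock: 35.8
eef_pos: [0.5264, 0.1349, 0.0545]
tool_rot: [3.141, 0.062, -0.0]
contact_force: [0.3, -0.2, -1.4]
grip_width: 0.0297
```

send_rows([
  [0,0,-0.005,0,0,0],
  [0,0,-0.0035,0,0,0],
])

```text
clock: 36.0
eef_pos: [0.527, 0.1349, 0.0458]
tool_rot: [-3.141, -0.062, -0.001]
contact_force: [-0.5, 0.4, -0.8]
grip_width: 0.0296
```

send_rows([
  [0,0,-0.0003,0,0,0],
  [0,0,0,0,0,0],
  [0,0,0,0,0,0],
  [0,0,0.01,0,0,0],
  [0,0,0.02,0,0,0],
], jaw=48)

```text
clock: 36.5
eef_pos: [0.5251, 0.1344, 0.0746]
tool_rot: [3.139, 0.061, -0.006]
contact_force: [-0.6, 0.8, -0.6]
grip_width: 0.0409
```

send_rows([
  [0,0,0.03,0,0,0],
  [0,0,0.04,0,0,0],
  [-0.005,-0.03,0.04,0,0,0],
  [-0.015,-0.045,0.02,0,0,0],
  [-0.015,-0.045,0,0,0,0],
])

```text
clock: 37.0
eef_pos: [0.4933, 0.02, 0.2148]
tool_rot: [-3.139, -0.086, -0.012]
contact_force: [0.7, -0.6, -0.3]
grip_width: 0.0411
```

send_rows([
  [-0.01,-0.045,0,0,0,0.08],
  [-0.01,-0.045,0,0,0,0.08],
  [0,-0.045,0,0,0,0.08],
  [0,-0.04,0,0,0,0.08],
  [0,0,0,0,0,0.08],
], jaw=60)

```text
clock: 37.5
eef_pos: [0.4698, -0.1711, 0.2236]
tool_rot: [-3.058, -0.713, -0.033]
contact_force: [-0.5, -0.3, -0.5]
grip_width: 0.0515
```

```bash
cat >> h.py <<'E'
def placed(pts):
    im,d=camera("scene");C=cloud(pose("scene"),d);Z=C[...,2]
    for x,y in pts:
        m=(np.hypot(C[...,0]-x,C[...,1]-y)<.042)&(abs(C[...,1]-y)<.02)&(Z>.058)&(Z<.09);p=C[m]
        if len(p)>20: print("placed",(x,y),"top",np.percentile(p[:,2],[10,50,90]).round(4),cv2.minAreaRect((p[p[:,2]>.064][:,:2]*1000).astype(np.float32)))
    return im
E
python3 - <<'E'
from h import *
packs();print(axis_yaw());placed([(.525,.191),(.527,.135)])
E
```

```text
37.5 eef [ 0.4698 -0.1711  0.2236] [ 26.6 -63.4]
[184.  61.] 496 z 0.0315 [507.3   9.1] L,W 148.7 21.4 long yaw -19.3 BGR [57. 54. 56.]
[621.  16.] 1247 z 0.0255 [ 740.5 -356.9] L,W 45.1 29.0 long yaw -65.2 BGR [ 94.  99. 102.]
[567.  86.] 513 z 0.0292 [ 669.3 -352.2] L,W 50.6 22.5 long yaw 29.7 BGR [71. 70. 75.]
[325. 212.] 1583 z 0.0293 [ 438.9 -191.4] L,W 69.1 29.9 long yaw 27.2 BGR [33. 32. 33.]
[614. 266.] 1050 z 0.0288 [ 533.7 -525.8] L,W 112.0 5.2 long yaw 5.9 BGR [66. 34. 19.]
[368. 282.] 426 z 0.0254 [ 382.1 -277.6] L,W 55.9 18.2 long yaw 31.5 BGR [51. 54. 57.]
[272. 300.] 599 z 0.0288 [ 313.6 -180.3] L,W 70.4 19.5 long yaw 22.1 BGR [117. 122. 128.]
[ 39. 383.] 458 z 0.0289 [61.  41.5] L,W 48.5 19.0 long yaw -86.4 BGR [65. 69. 75.]
[629. 394.] 252 z 0.0273 [ 390.9 -679.3] L,W 27.6 18.7 long yaw -55.2 BGR [27. 49. 85.]
(array([ 26.55170665, -63.44943789]), array([ 0.02024792,  0.00911149, -0.99975347]))
placed (0.525, 0.191) top [0.0655 0.0702 0.0729] ((529.1196899414062, 190.8690948486328), (73.44998931884766, 30.15321922302246), 2.6773648262023926)
placed (0.527, 0.135) top [0.0641 0.0699 0.0732] ((528.52197265625, 134.41818237304688), (70.36302185058594, 31.2030086517334), 1.187596321105957)
```

Both placed packs have their tops at 0.070, so they are fully home. The third pack is at (0.439, -0.191), yaw 27.2°, and dark (BGR 33).

send_rows([
  [-0.015,-0.01,0,-0.005,0.01,0.01],
  [-0.014,-0.008,0,-0.004,0.01,0],
  [0,0,-0.03,0,0,0],
  [0,0,-0.04,0,0,0],
  [0,0,-0.03,0,0,0],
])

```text
clock: 38.1
eef_pos: [0.4424, -0.1825, 0.1261]
tool_rot: [3.052, 0.741, 0.015]
contact_force: [0.8, 1.3, -0.8]
grip_width: 0.0509
```

send_rows([
  [0,0,0,0,0,0],
])

```text
clock: 38.2
eef_pos: [0.4385, -0.1803, 0.123]
tool_rot: [-3.049, -0.741, -0.003]
contact_force: [-0.0, 0.1, -0.2]
grip_width: 0.0513
```

Run:
```python
from h import *
camera("wrist");packs();print(sense()["eef_pos"],axis_yaw())
```

```text
38.25 eef [ 0.4399 -0.1811  0.1248] [ 27.3 -62.7]
[77. 37.] 959 z 0.0315 [463.6  27.6] L,W 104.4 11.2 long yaw -38.8 BGR [59. 56. 59.]
[332. 211.] 3108 z 0.0294 [ 439.  -191.5] L,W 68.9 30.3 long yaw 27.7 BGR [33. 31. 32.]
[433. 290.] 610 z 0.0254 [ 416.4 -303.9] L,W 47.7 15.8 long yaw 74.3 BGR [48. 48. 49.]
[262. 336.] 349 z 0.0282 [ 308.5 -187.5] L,W 52.5 8.2 long yaw 24.7 BGR [110. 115. 120.]
[ 0.44165829 -0.18197963  0.12639631] (array([ 27.33740765, -62.66371188]), array([ 0.00841263,  0.0016813 , -0.9999632 ]))
```

send_rows([
  [-0.003,-0.009,0,-0.002,0.008,0],
  [0,0,0,0,0,0],
  [0,0,-0.025,0,0,0],
  [0,0,-0.025,0,0,0],
  [0,0,0,0,0,0],
])

```text
clock: 38.8
eef_pos: [0.4453, -0.1951, 0.084]
tool_rot: [3.043, 0.742, 0.024]
contact_force: [-0.2, -0.1, -0.5]
grip_width: 0.0512
```

Run:
```python
from h import *
camera("wrist");print(sense()["eef_pos"],axis_yaw())
```

```text
[ 0.44657208 -0.19595957  0.08553517] (array([ 27.41629547, -62.59682001]), array([ 0.02031233, -0.00672847, -0.99977104]))
```

send_rows([
  [-0.006,0.004,0,0.006,0.018,0],
  [0,0,0,0,0,0],
  [-0.001,0,-0.022,0,0.002,0],
  [-0.001,0,-0.022,0,0.002,0],
  [0,0,0,0,0,0],
])

```text
clock: 39.35
eef_pos: [0.4441, -0.1939, 0.0479]
tool_rot: [3.046, 0.745, 0.015]
contact_force: [-0.6, 0.3, 0.3]
grip_width: 0.0511
```

Run:
```python
from h import *
camera("wrist");print(sense()["eef_pos"],axis_yaw())
```

```text
[ 0.44525937 -0.19467636  0.04916203] (array([ 27.49012479, -62.51548888]), array([ 0.01320388, -0.00470271, -0.99990177]))
```

send_rows([
  [-0.0055,0.003,0,0.005,0.012,0],
  [0,0,0,0,0,0],
  [-0.001,0,-0.018,0,0.003,0],
  [-0.001,0,-0.014,0,0.003,0],
  [0,0,0,0,0,0],
])

```text
clock: 39.9
eef_pos: [0.4419, -0.193, 0.0218]
tool_rot: [3.048, 0.747, 0.006]
contact_force: [-0.2, 0.6, 0.4]
grip_width: 0.0514
```

Run:
```python
from h import *
camera("wrist");print(sense()["eef_pos"],axis_yaw())
```

```text
[ 0.44246635 -0.19338868  0.02250235] (array([ 27.54232691, -62.45882525]), array([ 0.005955  , -0.00223462, -0.99997977]))
```

send_rows([
  [-0.003,0.0015,-0.008,0.002,0.005,0],
  [-0.0005,0,-0.007,0,0,0],
  [0,0,0,0,0,0],
])

```text
clock: 40.25
eef_pos: [0.4398, -0.1923, 0.0076]
tool_rot: [3.05, 0.748, 0.004]
contact_force: [0.2, 0.5, -0.4]
grip_width: 0.0513
```

send_rows([
  [0,0,0,0,0,0],
  [0,0,0,0,0,0],
  [0,0,0,0,0,0],
  [0,0,0,0,0,0],
], jaw=0, squeeze=22)

```text
clock: 40.65
eef_pos: [0.44, -0.1926, 0.0079]
tool_rot: [3.05, 0.747, 0.005]
contact_force: [0.2, 0.5, -1.1]
grip_width: 0.0295
```

send_rows([
  [0,0,0.02,0,0,0],
  [0,0,0.03,0,0,0],
  [0,0,0.04,0,0,0],
  [0,0,0.04,0,0,0],
  [0,0,0.02,0,0,0],
])

```text
clock: 41.15
eef_pos: [0.4349, -0.1906, 0.1591]
tool_rot: [-3.048, -0.744, 0.011]
contact_force: [0.3, -0.5, -1.2]
grip_width: 0.0295
```

send_rows([
  [0.012,0.034,0,0,0,-0.055],
  [0.012,0.034,0,0,0,-0.055],
  [0.012,0.034,0,0,0,-0.055],
  [0.012,0.034,0,0,0,-0.055],
  [0.012,0.034,0,0,0,-0.055],
])

```text
clock: 41.65
eef_pos: [0.4966, -0.0244, 0.1655]
tool_rot: [3.127, 0.276, 0.008]
contact_force: [0.3, -0.4, -0.9]
grip_width: 0.0297
```

send_rows([
  [0.012,0.034,0,0,0,-0.055],
  [0.012,0.034,0,0,0,-0.055],
  [0.008,0.02,0,0,0,-0.03],
  [0,0,0,0,0,0],
  [0,0,0,0,0,0],
])

```text
clock: 42.15
eef_pos: [0.5294, 0.0751, 0.1643]
tool_rot: [3.141, 0.065, 0.006]
contact_force: [-1.7, -0.7, 0.3]
grip_width: 0.0295
```

Run:
```python
from h import *
held()
```

```text
42.2 eef [0.5293 0.0754 0.1643] (array([  2.28465095, -87.71518055]), array([ 3.75679998e-03,  9.26315378e-04, -9.99992514e-01])) 0.029476261802073415
pack top z 0.1863 along tool x [-0.0333  0.0337] slope x -0.014
```

send_rows([
  [0,0.003,0,0,0.003,0],
  [0,0,0,0,0,0],
  [-0.001,0,-0.03,0,0.002,0],
  [-0.001,0,-0.03,0,0.002,0],
  [0,0,0,0,0,0],
])

```text
clock: 42.75
eef_pos: [0.5276, 0.0718, 0.1053]
tool_rot: [-3.139, -0.048, -0.001]
contact_force: [-0.9, -0.0, -0.3]
grip_width: 0.0298
```

Run:
```python
from h import *
held()
```

```text
42.8 eef [0.5294 0.0715 0.1073] (array([  1.75671392, -88.24224905]), array([ 0.00779469,  0.00254028, -0.99996639])) 0.029556233402586823
pack top z 0.1293 along tool x [-0.0333  0.0337] slope x -0.013
```

send_rows([
  [-0.001,0.007,0,-0.003,0.006,0.01],
  [0,0,0,0,0,0],
  [0,0,-0.012,0,0.002,0],
  [0,0,-0.008,0,0,0],
  [0,0,0,0,0,0],
])

```text
clock: 43.35
eef_pos: [0.5338, 0.0797, 0.0924]
tool_rot: [-3.139, -0.066, -0.014]
contact_force: [0.0, 0.2, -1.0]
grip_width: 0.0292
```

Run:
```python
from h import *
held()
```

```text
43.4 eef [0.534  0.0797 0.0927] (array([  2.4081949 , -87.59089016]), array([ 0.00982087,  0.00202787, -0.99994972])) 0.029588281808489183
pack top z 0.1148 along tool x [-0.0333  0.0337] slope x -0.009
```

send_rows([
  [-0.005,-0.001,-0.006,-0.002,0.009,-0.002],
  [0,0,0,0,0,0],
  [0,0,-0.008,0,0,0],
  [0,0,0,0,0,0],
])

```text
clock: 43.85
eef_pos: [0.5288, 0.0782, 0.0781]
tool_rot: [3.141, 0.062, 0.0]
contact_force: [0.3, -0.4, -1.3]
grip_width: 0.0293
```

Run:
```python
from h import *
held()
```

```text
43.9 eef [0.5296 0.0781 0.0788] (array([  2.25594475, -87.74408203]), array([ 2.53741725e-03, -8.47812228e-05, -9.99996777e-01])) 0.029516168893350573
pack top z 0.1008 along tool x [-0.0333  0.0337] slope x -0.016
```

send_rows([
  [-0.0005,0.0007,-0.007,0,0.002,0],
  [0,0,0,0,0,0],
])

```text
clock: 44.15
eef_pos: [0.5298, 0.0789, 0.072]
tool_rot: [-3.141, -0.062, -0.002]
contact_force: [-1.1, 0.3, -1.0]
grip_width: 0.0298
```

send_rows([
  [0,0,-0.007,0,0,0],
  [0,0,0,0,0,0],
])

```text
clock: 44.35
eef_pos: [0.5298, 0.079, 0.0643]
tool_rot: [-3.141, -0.062, -0.002]
contact_force: [-0.4, 0.5, -0.9]
grip_width: 0.0295
```

send_rows([
  [0,0,-0.006,0,0,0],
  [0,0,0,0,0,0],
])

```text
clock: 44.55
eef_pos: [0.5298, 0.079, 0.0577]
tool_rot: [-3.141, -0.062, -0.002]
contact_force: [0.4, -0.0, -2.7]
grip_width: 0.0293
```

send_rows([
  [0,0,-0.006,0,0,0],
  [0,0,-0.0035,0,0,0],
])

```text
clock: 44.75
eef_pos: [0.5303, 0.079, 0.0479]
tool_rot: [-3.141, -0.062, -0.003]
contact_force: [-0.4, 0.6, -1.1]
grip_width: 0.0296
```

send_rows([
  [0,0,-0.0003,0,0,0],
  [0,0,0,0,0,0],
  [0,0,0,0,0,0],
  [0,0,0.01,0,0,0],
  [0,0,0.02,0,0,0],
], jaw=48)

```text
clock: 45.25
eef_pos: [0.5283, 0.0787, 0.0766]
tool_rot: [3.14, 0.061, -0.005]
contact_force: [0.2, -0.2, -0.5]
grip_width: 0.0412
```

send_rows([
  [0,0,0.04,0,0,0],
  [0,0,0.04,0,0,0],
  [0,0,0.04,0,0,0.1],
  [0.02,0.03,0.01,0,0,0.13],
  [0.02,0.03,0,0,0,0.13],
])

```text
clock: 45.75
eef_pos: [0.5692, 0.1326, 0.2209]
tool_rot: [3.075, 0.622, 0.012]
contact_force: [1.1, 0.7, -0.1]
grip_width: 0.0408
```

send_rows([
  [0.02,0.03,0,0,0,0.13],
  [0.02,0.025,0,0,0,0.13],
  [0.02,0.025,0,0,0,0.13],
  [0,0,0,0,0,0.05],
  [0,0,0,0,0,0],
])

```text
clock: 46.25
eef_pos: [0.6345, 0.221, 0.2278]
tool_rot: [2.851, 1.317, 0.032]
contact_force: [0.4, -0.4, -0.1]
grip_width: 0.0408
```

Run:
```python
from h import *
knob_post("pics/w8.png");print(sense()["eef_pos"],axis_yaw());im=placed([(.525,.191),(.527,.135),(.5295,.079)])
cv2.imwrite("pics/s8.png",cv2.vconcat([cv2.resize(im[220:330,340:500],(640,440)),cv2.resize(cv2.imread("pics/w8.png"),(640,400))])[:, :])
cv2.imwrite("pics/s8.png",cv2.resize(cv2.imread("pics/s8.png"),(457,600)))
```

```text
eef [0.6345 0.221  0.2278] [ 49.6 -40.4]
knob [317. 193.] 798 z 0.1332 [640.7 232. ] [41.5 12. ] 47.7
post [390. 255.] 195 z 0.114 [650.7 142.4] [10.1 16.4] 27.0
[0.63420612 0.22198207 0.22764842] (array([ 49.57026996, -40.43849409]), array([ 0.01849135,  0.00937405, -0.99978508]))
placed (0.525, 0.191) top [0.0637 0.0702 0.0732] ((529.302978515625, 190.59359741210938), (70.3487548828125, 30.8703670501709), 2.88710880279541)
placed (0.527, 0.135) top [0.0626 0.0698 0.073 ] ((530.4942626953125, 134.25941467285156), (65.31025695800781, 30.238361358642578), 5.0799736976623535)
placed (0.5295, 0.079) top [0.0641 0.0699 0.0733] ((528.5732421875, 79.67948913574219), (74.49000549316406, 30.289087295532227), 2.321943759918213)
```

View pics/s8.png

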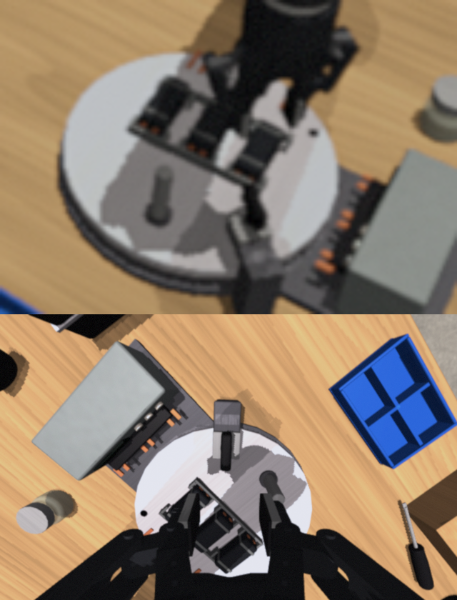

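All three packs sit in the cradles at top height 0.070 (seen in the crop in a row). Next I'll unlock the plunger again: knob at (0.6406, 0.232), yaw 47.5°.

send_rows([
  [0.005,0.009,0,-0.009,0.017,-0.036],
  [0,0,0,0,0,0],
  [0,0,-0.03,0,0,0],
  [0,0,-0.03,0,0,0],
  [0,0,0,0,0,0],
], jaw=42)

```text
clock: 46.85
eef_pos: [0.6382, 0.225, 0.1705]
tool_rot: [2.878, 1.249, 0.007]
contact_force: [-1.3, 0.6, 0.1]
grip_width: 0.0356
```

Run:
```python
from h import *
camera("wrist");print(sense()["eef_pos"],axis_yaw())
```

```text
[0.63965138 0.22518054 0.17308102] (array([ 46.92457922, -43.07795867]), array([ 9.47755668e-03, -5.64782351e-04, -9.99954927e-01]))
```

send_rows([
  [-0.001,0.006,0,0,0.009,0.007],
  [0,0,0,0,0,0],
  [0,0,-0.018,0,0,0],
  [-0.001,0,-0.018,0,0.003,0],
  [0,0,0,0,0,0],
])

```text
clock: 47.4
eef_pos: [0.6422, 0.2318, 0.1466]
tool_rot: [2.876, 1.262, 0.02]
contact_force: [0.0, 0.3, -0.8]
grip_width: 0.036
```

Run:
```python
from h import *
camera("wrist");print(sense()["eef_pos"],axis_yaw())
```

```text
[0.64326284 0.23210392 0.14829187] (array([ 47.40129463, -42.60455141]), array([ 0.01470182,  0.0048264 , -0.99988027]))
```

send_rows([
  [-0.003,0,0,-0.005,0.013,0.003],
  [0,0,0,0,0,0],
  [-0.001,0,-0.014,0,0.002,0],
  [-0.001,0,-0.01,0,0.003,0],
  [0,0,0,0,0,0],
])

```text
clock: 47.95
eef_pos: [0.6407, 0.2326, 0.1278]
tool_rot: [-2.874, -1.268, -0.006]
contact_force: [-0.3, -0.0, -0.7]
grip_width: 0.0359
```

Run:
```python
from h import *
camera("wrist");print(sense()["eef_pos"],axis_yaw())
```

```text
[0.64088422 0.23270497 0.12829934] (array([ 47.62338697, -42.3769616 ]), array([ 0.00386571,  0.0020435 , -0.99999044]))
```

send_rows([
  [-0.001,-0.0005,-0.01,-0.002,0.004,0],
  [0,0,-0.009,0,0,0],
  [0,0,0,0,0,0],
])

```text
clock: 48.3
eef_pos: [0.6396, 0.232, 0.1074]
tool_rot: [2.874, 1.268, -0.002]
contact_force: [0.4, -0.5, -0.1]
grip_width: 0.0361
```

send_rows([
  [0,0,0,0,0,0],
  [0,0,0,0,0,0],
  [0,0,0,0,0,0],
  [0,0,0,0,0,0],
  [0,0,0,0,0,0],
], jaw=0, squeeze=70)

```text
clock: 48.8
eef_pos: [0.6398, 0.2315, 0.107]
tool_rot: [2.874, 1.267, -0.002]
contact_force: [0.2, -1.0, -1.1]
grip_width: 0.011
```

send_rows([
  [0,0,0.005,0,0,0],
  [0,0,0.005,0,0,0],
  [0,0,0.004,0,0,0],
  [0,0,0.002,0,0,0],
])

```text
clock: 49.2
eef_pos: [0.6396, 0.2315, 0.1208]
tool_rot: [2.873, 1.267, -0.005]
contact_force: [2.5, 0.0, -7.4]
grip_width: 0.0109
```

Up 13.8 mm; now twisting CCW.

send_rows([
  [0,0,0.001,0,0,0.12],
  [0,0,0.0005,0,0,0.12],
  [0,0,0.0003,0,0,0.12],
  [0,0,0.0003,0,0,0.12],
  [0,0,0.0003,0,0,0.12],
])

```text
clock: 49.7
eef_pos: [0.6394, 0.2316, 0.1214]
tool_rot: [2.346, 2.085, -0.005]
contact_force: [2.3, 0.9, -7.8]
grip_width: 0.0111
```

send_rows([
  [0,0,0.0003,0,0,0.12],
  [0,0,0.0003,0,0,0.12],
  [0,0,0.0003,0,0,0.12],
  [0,0,0.0003,0,0,0.12],
  [0,0,0,0,0,0.12],
])

```text
clock: 50.2
eef_pos: [0.6392, 0.2315, 0.1207]
tool_rot: [1.593, 2.704, -0.005]
contact_force: [2.0, 1.0, -6.7]
grip_width: 0.0108
```

send_rows([
  [0,0,0,0,0,0.1],
  [0,0,0,0,0,0.06],
])

```text
clock: 50.4
eef_pos: [0.6391, 0.2314, 0.12]
tool_rot: [1.362, 2.827, -0.005]
contact_force: [1.7, 0.2, -7.6]
grip_width: 0.0109
```

send_rows([
  [0,0,-0.002,0,0,0.02],
  [0,0,-0.001,0,0,0],
])

```text
clock: 50.6
eef_pos: [0.6392, 0.2313, 0.1174]
tool_rot: [1.343, 2.838, -0.003]
contact_force: [0.6, 1.5, -1.0]
grip_width: 0.0107
```

send_rows([
  [0,0,0,0,0,0],
  [0,0,0,0,0,0],
  [0,0,0,0,0,0],
  [0,0,0.03,0,0,0],
  [0,0,0.04,0,0,0],
], jaw=45)

```text
clock: 51.1
eef_pos: [0.6354, 0.2293, 0.1862]
tool_rot: [-1.338, -2.838, 0.019]
contact_force: [0.3, -0.0, 0.7]
grip_width: 0.0387
```

send_rows([
  [0,0,0.03,0,0,0.1],
  [0,-0.03,0,0,0,0.14],
  [0,-0.03,0,0,0,0.14],
  [0.004,-0.02,0,0,0,0.14],
  [0.002,0,0,0,0,0.14],
])

```text
clock: 51.6
eef_pos: [0.6454, 0.149, 0.2307]
tool_rot: [0.303, 3.112, -0.005]
contact_force: [-0.1, -0.8, -0.3]
grip_width: 0.0382
```

send_rows([
  [0,0,0,0,0,0.14],
  [0,0,0,0,0,0.13],
  [0,0,0,0,0,0],
])

```text
clock: 51.9
eef_pos: [0.6464, 0.1461, 0.2339]
tool_rot: [-0.133, 3.119, -0.004]
contact_force: [-0.1, 0.1, -0.3]
grip_width: 0.0383
```

Run:
```python
from h import *
camera("wrist");knob_post();print(sense()["eef_pos"],axis_yaw())
```

```text
eef [0.6465 0.1461 0.234 ] [-175.3   94.7]
knob [430. 202.] 1240 z 0.1433 [638.9 231.8] [12.4 42. ] 37.0
post [314. 192.] 336 z 0.1142 [645.8 140.3] [17.3 16.5] 79.9
post [419. 190.] 94 z 0.119 [635.  228.1] [ 2.9 11.2] 40.6
[0.64638055 0.1464579  0.23370939] (array([-175.25924958,   94.73737765]), array([ 0.0195109 , -0.00143843, -0.99980861]))
```

send_rows([
  [-0.001,-0.006,0,0.001,0.019,-0.04],
  [0,0,0,0,0,0],
  [0,0,-0.035,0,0.002,0],
  [0,0,-0.035,0,0.002,0],
  [0,0,0,0,0,0],
])

```text
clock: 52.5
eef_pos: [0.6464, 0.1403, 0.164]
tool_rot: [0.052, -3.14, 0.002]
contact_force: [-0.9, -0.2, -0.3]
grip_width: 0.0387
```

Run:
```python
from h import *
camera("wrist");print(sense()["eef_pos"],axis_yaw())
```

```text
[0.64806438 0.14063752 0.16687814] (array([-178.08996741,   91.91000364]), array([ 3.86135770e-03, -2.22511745e-06, -9.99992545e-01]))
```

send_rows([
  [-0.001,0,-0.025,0,0.004,0],
  [-0.001,0,-0.025,0,0.003,0],
  [0,0,0,0,0,0],
  [0,0,0,0,0,0],
])

```text
clock: 52.95
eef_pos: [0.652, 0.1421, 0.1257]
tool_rot: [-0.05, 3.129, 0.005]
contact_force: [0.2, 0.2, 0.7]
grip_width: 0.0384
```

Run:
```python
from h import *
print(sense()["eef_pos"],axis_yaw())
```

```text
[0.65202271 0.14206883 0.12569711] (array([-178.17380594,   91.82802974]), array([ 0.01180072,  0.00307159, -0.99992565]))
```

send_rows([
  [-0.005,-0.0015,0,-0.003,0.012,0],
  [0,0,0,0,0,0],
  [-0.001,0,-0.016,0,0.002,0],
  [-0.001,0,-0.016,0,0.003,0],
  [0,0,0,0,0,0],
])

```text
clock: 53.45
eef_pos: [0.6488, 0.1414, 0.0995]
tool_rot: [-0.05, 3.135, 0.004]
contact_force: [-0.2, -0.4, -0.4]
grip_width: 0.0386
```

send_rows([
  [0,0,0,0,0,0],
  [0,0,0,0,0,0],
  [0,0,0,0,0,0],
  [0,0,0,0,0,0],
], jaw=0, squeeze=40)

```text
clock: 53.85
eef_pos: [0.6486, 0.1392, 0.0994]
tool_rot: [-0.047, 3.136, 0.0]
contact_force: [-0.3, -0.4, -0.2]
grip_width: 0.0161
```

send_rows([
  [0,0,0,0,0,0],
  [0,0,0,0,0,0],
  [-0.001,0,-0.008,0,0.003,0],
  [0,0,0,0,0,0],
  [0,0,0,0,0,0],
], jaw=40)

```text
clock: 54.35
eef_pos: [0.6487, 0.1414, 0.0923]
tool_rot: [-0.049, 3.136, 0.005]
contact_force: [-0.9, 0.6, 0.6]
grip_width: 0.0344
```

send_rows([
  [0,0,0,0,0,0],
  [0,0,0,0,0,0],
  [0,0,0,0,0,0],
  [0,0,0,0,0,0],
], jaw=0)

```text
clock: 54.75
eef_pos: [0.6486, 0.1395, 0.0924]
tool_rot: [-0.047, 3.137, 0.001]
contact_force: [-0.2, -0.6, -0.2]
grip_width: 0.0166
```

Gripped. Swinging clockwise back.

send_rows([
  [0,-0.0083,0,0,0,-0.087],
  [-0.0007,-0.0083,0,0,0,-0.087],
  [-0.0014,-0.0082,0,0,0,-0.087],
  [-0.0022,-0.008,0,0,0,-0.087],
])

```text
clock: 55.15
eef_pos: [0.6451, 0.1094, 0.0924]
tool_rot: [0.499, 3.094, 0.002]
contact_force: [-0.9, -1.7, -0.0]
grip_width: 0.0168
```

send_rows([
  [-0.0029,-0.0078,0,0,0,-0.087],
  [-0.0035,-0.0075,0,0,0,-0.087],
  [-0.0042,-0.0072,0,0,0,-0.087],
  [-0.0048,-0.0068,0,0,0,-0.087],
  [-0.0054,-0.0063,0,0,0,-0.087],
])

```text
clock: 55.65
eef_pos: [0.6246, 0.0716, 0.0924]
tool_rot: [1.167, 2.905, -0.005]
contact_force: [-1.1, -0.8, -0.1]
grip_width: 0.0165
```

send_rows([
  [-0.0059,-0.0058,0,0,0,-0.087],
  [-0.0064,-0.0053,0,0,0,-0.087],
  [-0.0068,-0.0047,0,0,0,-0.087],
  [-0.0072,-0.0041,0,0,0,-0.087],
])

```text
clock: 56.05
eef_pos: [0.5977, 0.05, 0.0924]
tool_rot: [1.662, 2.651, -0.011]
contact_force: [-0.6, -1.5, -0.6]
grip_width: 0.0164
```

send_rows([
  [-0.0076,-0.0034,0,0,0,-0.087],
  [-0.0079,-0.0027,0,0,0,-0.087],
  [-0.0081,-0.002,0,0,0,-0.087],
  [-0.0082,-0.0013,0,0,0,-0.087],
  [-0.0083,-0.0005,0,0,0,-0.087],
])

```text
clock: 56.55
eef_pos: [0.5562, 0.0384, 0.0924]
tool_rot: [2.206, 2.218, -0.019]
contact_force: [-0.7, -1.7, -0.2]
grip_width: 0.0162
```

send_rows([
  [-0.005,0,0,0,0,0],
  [-0.004,0,0,0,0,0],
])

```text
clock: 56.75
eef_pos: [0.5555, 0.0387, 0.0926]
tool_rot: [2.195, 2.207, 0.003]
contact_force: [10.9, -1.2, -11.8]
grip_width: 0.0165
```

send_rows([
  [0,0,0,0,0,0],
  [0,0,0,0,0,0],
  [0,0,0,0,0,0],
  [0,0,0.03,0,0,0],
  [0,0,0.04,0,0,0],
], jaw=45)

```text
clock: 57.25
eef_pos: [0.5504, 0.0416, 0.1584]
tool_rot: [2.196, 2.221, -0.012]
contact_force: [-0.1, -0.1, 0.5]
grip_width: 0.0384
```

send_rows([
  [0,0,0.04,0,0,0],
  [0.015,0.035,0.02,0,0,0.13],
  [0.016,0.038,0,0,0,0.13],
  [0.016,0.038,0,0,0,0.13],
  [0.016,0.038,0,0,0,0.13],
])

```text
clock: 57.75
eef_pos: [0.6166, 0.186, 0.231]
tool_rot: [1.539, 2.706, 0.011]
contact_force: [-0.3, 0.6, -0.8]
grip_width: 0.0391
```

send_rows([
  [0.016,0.03,0,0,0,0.12],
  [0,0,0,0,0,0],
  [0,0,0,0,0,0],
])

```text
clock: 58.05
eef_pos: [0.6321, 0.2269, 0.2294]
tool_rot: [1.349, 2.811, 0.02]
contact_force: [-0.4, -1.1, 0.9]
grip_width: 0.0387
```

Run:
```python
from h import *
camera("wrist");knob_post();print(sense()["eef_pos"],axis_yaw())
```

```text
eef [0.6317 0.2275 0.2292] [128.7  38.7]
knob [330. 206.] 896 z 0.1434 [639.4 232.9] [12.  40.9] 37.5
post [130. 297.] 315 z 0.1139 [556.2  42.3] [16.8 17.2] 17.4
[0.63169675 0.22650161 0.22944667] (array([128.65447958,  38.67307907]), array([ 0.02627078,  0.00182746, -0.99965319]))
```

send_rows([
  [0.0075,0.005,0,-0.002,0.025,-0.017],
  [0,0,0,0,0,0],
  [0,0,-0.03,0,0.002,0],
  [0,0,-0.03,0,0.002,0],
  [0,0,0,0,0,0],
])

```text
clock: 58.65
eef_pos: [0.6386, 0.2227, 0.1713]
tool_rot: [1.401, 2.811, -0.006]
contact_force: [-0.3, -0.1, -0.4]
grip_width: 0.0386
```

Run:
```python
from h import *
camera("wrist");print(sense()["eef_pos"],axis_yaw())
```

```text
[0.64007606 0.22290919 0.1739481 ] (array([127.01327563,  37.01359942]), array([ 0.00365242, -0.00268166, -0.99998973]))
```

send_rows([
  [-0.001,0.009,0,0.002,0.004,0.012],
  [0,0,0,0,0,0],
  [0,0,-0.015,0,0.001,0],
  [-0.001,0,-0.015,0,0.003,0],
  [0,0,0,0,0,0],
])

```text
clock: 59.2
eef_pos: [0.6407, 0.2327, 0.1491]
tool_rot: [1.382, 2.817, 0.008]
contact_force: [-0.9, -0.2, 0.7]
grip_width: 0.0385
```

Run:
```python
from h import *
camera("wrist");print(sense()["eef_pos"],axis_yaw())
```

```text
[0.64118533 0.23294648 0.15007391] (array([127.73573477,  37.73635409]), array([ 0.00709331,  0.00376205, -0.99996777]))
```

send_rows([
  [-0.001,-0.0005,0,-0.004,0.007,0],
  [0,0,0,0,0,0],
  [-0.001,0,-0.015,0,0.002,0],
  [-0.001,0,-0.014,0,0.002,0],
  [0,0,0,0,0,0],
])

```text
clock: 59.75
eef_pos: [0.6383, 0.2322, 0.1191]
tool_rot: [-1.383, -2.817, 0.004]
contact_force: [0.0, -0.9, -0.5]
grip_width: 0.0384
```

Run:
```python
from h import *
print(sense()["eef_pos"],axis_yaw())
```

```text
[0.63834014 0.23215372 0.11906073] (array([127.71658777,  37.71694815]), array([-3.83331502e-03, -6.43780424e-04, -9.99992446e-01]))
```

send_rows([
  [0.0012,0,0,0,0,0],
  [0,0,0,0,0,0],
  [0,0,0,0,0,0],
  [0,0,0,0,0,0],
  [0,0,0,0,0,0],
], jaw=0, squeeze=70)

```text
clock: 60.25
eef_pos: [0.639, 0.232, 0.1181]
tool_rot: [-1.383, -2.816, 0.005]
contact_force: [-0.1, -0.4, -0.9]
grip_width: 0.0106
```

send_rows([
  [0,0,0.002,0,0,0],
  [0,0,0.001,0,0,-0.12],
  [0,0,0.0003,0,0,-0.12],
  [0,0,0.0003,0,0,-0.12],
  [0,0,0.0003,0,0,-0.12],
])

```text
clock: 60.75
eef_pos: [0.6394, 0.2322, 0.1181]
tool_rot: [-2.033, -2.388, 0.004]
contact_force: [1.0, 0.1, -3.2]
grip_width: 0.011
```

send_rows([
  [0,0,0.0003,0,0,-0.12],
  [0,0,0.0003,0,0,-0.12],
  [0,0,0.0003,0,0,-0.12],
  [0,0,0.0003,0,0,-0.12],
  [0,0,0.0003,0,0,-0.12],
])

```text
clock: 61.25
eef_pos: [0.6399, 0.2321, 0.1176]
tool_rot: [-2.669, -1.65, 0.002]
contact_force: [1.5, -0.1, -5.9]
grip_width: 0.0104
```

send_rows([
  [0,0,0,0,0,-0.12],
  [0,0,0,0,0,-0.12],
  [0,0,0,0,0,-0.05],
])

```text
clock: 61.55
eef_pos: [0.6401, 0.232, 0.1146]
tool_rot: [-2.888, -1.232, 0.003]
contact_force: [2.2, -0.1, -6.2]
grip_width: 0.0104
```

send_rows([
  [0,0,-0.003,0,0,0.015],
  [0,0,-0.003,0,0,0],
  [0,0,-0.002,0,0,0],
  [0,0,-0.001,0,0,0],
])

```text
clock: 61.95
eef_pos: [0.6404, 0.232, 0.1077]
tool_rot: [-2.875, -1.261, 0.002]
contact_force: [-1.1, -0.8, -1.6]
grip_width: 0.0107
```

send_rows([
  [0,0,0,0,0,0],
  [0,0,0,0,0,0],
  [0,0,0,0,0,0],
  [0,0,0.03,0,0,0],
  [0,0,0.04,0,0,0],
], jaw=60)

```text
clock: 62.45
eef_pos: [0.6365, 0.2326, 0.1736]
tool_rot: [-2.872, -1.26, 0.019]
contact_force: [0.7, -0.2, 0.6]
grip_width: 0.0512
```

send_rows([
  [-0.01,-0.02,0.04,0,0,0],
  [-0.02,-0.04,0.03,0,0,0],
  [-0.02,-0.04,0.03,0,0,0],
  [-0.02,-0.04,0,0,0,0],
  [0,0,0,0,0,0],
])

```text
clock: 62.95
eef_pos: [0.5675, 0.0915, 0.2811]
tool_rot: [-2.872, -1.267, -0.001]
contact_force: [-0.3, -0.9, -0.3]
grip_width: 0.0508
```

Run:
```python
from h import *
knob_post("pics/w9.png");s=sense();print(s["clock"],s["eef_pos"],s["contact_force"])
im,d=camera("scene");C=cloud(pose("scene"),d)
Z=C[...,2]
for i,y in zip((-1,0,1),(.159,.161,.163)):
    x=.5522+i*.056-.001;y=.1608+i*.00225
    m=(abs(C[...,0]-x)<.02)&(abs(C[...,1]-y)<.042)&(Z>.058)&(Z<.09);p=C[m]
    if len(p)>20: print("placed",i,len(p),np.percentile(p[:,2],[10,50,90]).round(4),p.mean(0).round(4))
side,_=camera("side")
v=cv2.vconcat([cv2.resize(im[190:330,220:500],(600,300)),cv2.resize(side[80:270,230:510],(600,300))])
cv2.imwrite("pics/s9.png",v)
```

```text
eef [0.5675 0.0915 0.2811] [ 47.9 -42.1]
knob [272.  17.] 559 z 0.1332 [634.5 225.4] [25.1 12. ] 48.4
post [279.  23.] 79 z 0.1188 [638.3 222.5] [29.7  9.5] 25.5
post [346. 225.] 229 z 0.1141 [556.9  41.7] [16.4 16.8] 49.3
63.0 [0.569379   0.09579134 0.28181571] [1.52964866 0.74579819 0.56543317]
placed -1 233 [0.0619 0.0697 0.073 ] [0.4997 0.1599 0.0687]
placed 0 242 [0.0629 0.0698 0.0734] [0.555  0.1636 0.0691]
placed 1 255 [0.0622 0.0701 0.0731] [0.6103 0.1615 0.069 ]
```

View pics/s9.png

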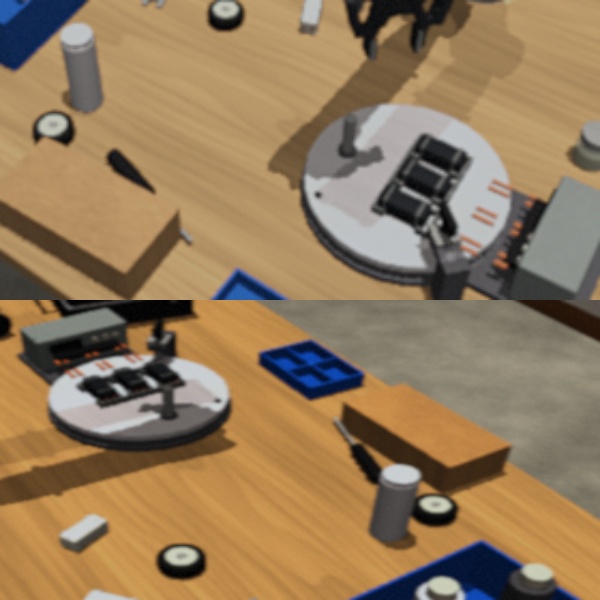

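View pics/w9.png

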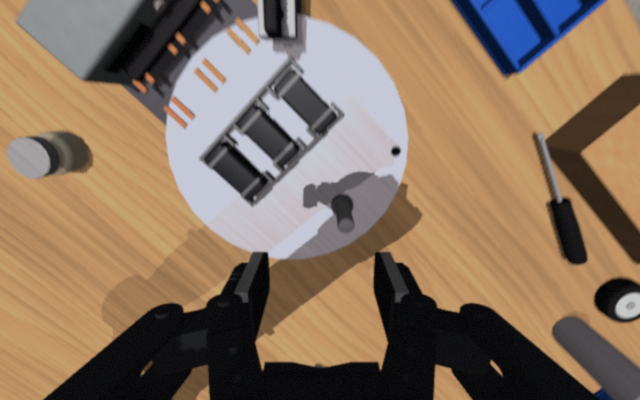

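All three packs sit in the cradles beside the charger, the knob is down at its starting height (0.133), the post is back at its starting spot, and the can and wheels are undisturbed. Handing in.

send_rows([
  [0,0,0,0,0,0],
  [0,0,0,0,0,0],
  [0,0,0,0,0,0],
])

```text
clock: 63.4
eef_pos: [0.5706, 0.1064, 0.2781]
tool_rot: [-2.855, -1.294, -0.003]
contact_force: [0.5, -0.4, -0.1]
grip_width: 0.0513
```

```bash
python3 -c "
from plant import *
print(sense()['eef_pos'],sense()['dq'].round(3));print(finish_job())"
```

```text
[0.57055783 0.10637234 0.27811049] [-0.009  0.016 -0.008 -0.01  -0.002 -0.    -0.001]
the job is handed in; nothing more can be done
None
```

All three dark packs are in their own cradles, the turntable is back at the charger and locked, and the job was handed in at about 63 s. I unlocked the plunger, swung the turntable to the loading stop and locked it there. I then seated the packs with a 22 N grip, unlocked the plunger again, swung the turntable back and relocked it.

**Last checks:**
- **Packs:** all three tops are at 0.070 m, which is the height for a pack fully home.
- **Plunger:** the knob top is at 0.133 m, the same as at the start, so the pin is in its hole. Held out, it read 0.143 m.
- **Turntable:** the post is within about 1 mm of where it started.
- **Bystanders:** the can and the wheels show no movement in the final pictures. I judged this by eye and did not re-measure them.

**Things that went less smoothly:**
- My first grip on the knob was too shallow, so I released it and gripped lower before pulling. On the return swing I did the same with the post.
- The tool drifted a few millimetres on descents and I corrected it each time.
- I saw no pack knocked aside and no slackened grip.

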